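Charge the drying box and check its air with the probe

TASK

Tip all five desiccant balls out of the small beaker into the open drying box and stand the emptied beaker upright on the table again, then close the box's lid fully. Then lift the hygrometer probe out of its stand, lower its stem through the port in the lid without ever touching the box, the lid or the balls with it, and finish while still holding it upright, still and centred in the port with its tip about midway between the lid and the floor of the box. Leave the other things on the table where they stand.

Things in the scene. Friction and masses are not known exactly. Their poses are not given: they have to be found in the camera images.
- beaker: the smaller of the two plastic beakers, round, 54 mm across at the rim, 48 mm at the foot, 62 mm tall, thin walls, 45 g, loose on the table, left of the box; holds the five balls; origin at the centre of its underside, z out of its mouth; its yaw means nothing. The bench at the far left (beyond y = 0.33) is 160 mm higher than the table
- ball_1: desiccant ball 1 (origin at its centre): white hard ball, 14 mm diameter, 10 g, loose in the beaker at the start; balls 1 to 5 are alike
- ball_2: desiccant ball 2, like ball_1; origin at its centre
- ball_3: desiccant ball 3, like ball_1; origin at its centre
- ball_4: desiccant ball 4, like ball_1; origin at its centre
- ball_5: desiccant ball 5, like ball_1; origin at its centre
- drying_box: the open drying box, fixed to the table: square, clear walls 104 x 104 mm outside, 4 mm thick (inside 96 x 96 mm) on a grey foot 112 x 112 mm, rim 72 mm above the table, inner floor 10 mm above the table; origin at the centre of its underside, z up; its lid is hinged on the -y (right-hand) rim
- box_middle (a point): centre of the inside space of the closed box, 42 mm above the table, on the box's vertical axis (31 mm under the lid's underside, 32 mm over the floor)
- lid (a joint): lid angle (rad): 0 closed, grows as it opens up and over to the right; starts at about 2.05 to 2.35, stop at 2.45; a stiff hinge holds it where it is left, about 1 N at its free edge moves it. Hinge line: parallel to the box's x axis, 56 mm to the -y side of the box's axis, 72 mm above the table, level with the closed lid's underside
- port (a point): centre of the top end of the port, a metal collar at the middle of the lid: bore 26 mm, 35 mm outside (flange 40 mm), top 13 mm above the lid's top face; with the lid closed 90 mm above the table and on the box's vertical axis. Moves with the lid; z out of the lid's top face
- lid_edge (a point): middle of the lid's free edge, on the lid's top face, 110 mm from the hinge line; moves with the lid. The lid is a white plate 108 x 108 x 5 mm, from 2 to 110 mm from the hinge line; a thumb lip 34 mm wide and 4 mm thick reaches 11 mm beyond the middle of the free edge
- probe: hand-held hygrometer probe, about 120 g, upright and loose in its stand: square grey handle 26 x 26 x 92 mm with a 3 mm raised cap, small display on its -x face; below it a round stem, 12 mm thick, 96 mm long. Origin mid underside of the handle, z up: handle z 0 to 92 mm, stem 0 to -96 mm; parked, the origin is 116 mm above the table. Grip the two plain faces (square to its y axis)
- probe_tip (a point): centre of the lower end of the probe's stem, 96 mm below the probe's origin
- stand: the probe's parking stand, fixed, right of the box: dark foot 84 x 70 x 8 mm; a 12 mm post, 128 mm high, 36 mm to the +x side of the probe, carries a 34 mm plate with a 17 mm hole (top 116 mm above the table) in which the stem hangs; the probe lifts straight up out of it. Origin under the hole, on the table
- large_beaker: bystander: the larger, empty plastic beaker, 65 mm across, 76 mm tall; leave alone
- petri_dish: bystander: petri dish, 58 mm across, 15 mm tall; leave alone
- timer: bystander: small white timer, 28 x 66 x 58 mm; leave alone. Timer, petri dish and large beaker stand along the back left, in any order, before an incubator door at x = 0.58
- tube_rack: bystander: green rack with tubes, 58 x 170 x 122 mm; leave alone
- bottle: bystander: white bottle, 54 mm across, 110 mm tall; leave alone
- marker: bystander: marker pen lying at the front edge, 124 mm long; leave alone
- cassette: bystander: tissue cassette, 41 x 28 x 6 mm; leave alone
Mind the look-alikes: they are no part of the job. Leave any turquoise look-alike of the beaker alone.

How it is judged:
On the way, in this order (a step that is already met when the one before it is completed fails the run):
1. all five balls lie in the drying box (horizontal distance between each of ball_1, ball_2, ball_3, ball_4, ball_5 and drying_box below 0.06 m and z of ball_1 in the frame of drying_box between 0.012 and 0.06 m and z of ball_2 in the frame of drying_box between 0.012 and 0.06 m and z of ball_3 in the frame of drying_box between 0.012 and 0.06 m and z of ball_4 in the frame of drying_box between 0.012 and 0.06 m and z of ball_5 in the frame of drying_box between 0.012 and 0.06 m), for 0.2 s.
2. the emptied beaker stands upright on the table, let go (all of step 1 and angle between beaker's own z axis and vertical below 0.1 rad and height (world z) of beaker between -0.006 and 0.006 m and linear speed of beaker below 0.02 m/s and contact force between beaker and the fingers below 0.1 N), for 0.2 s.
3. the lid is fully closed (value of joint lid below 0.04 rad), for 0.2 s.
At the end, for the whole second after the job is handed in: Five balls in the box, beaker upright on the table, lid closed (within 0.04 rad); the probe held by the fingers alone, upright within 5 degrees, still, tip within 5 mm of the port's axis and from 12 mm below to 14 mm above the middle of the box, touching neither box nor lid (all of step 1 and angle between beaker's own z axis and vertical below 0.1 rad and height (world z) of beaker between -0.006 and 0.006 m and linear speed of each of beaker, probe below 0.02 m/s and value of joint lid below 0.04 rad and horizontal distance between probe_tip and port below 0.005 m and horizontal distance between probe and port below 0.01 m and z of probe_tip in the frame of box_middle between -0.012 and 0.014 m and angle between probe's own z axis and vertical below 0.09 rad and contact force between probe and the fingers above 1 N and contact force between probe and drying_box below 0.2 N); the arm keeps its last pose, push and grip.
It fails at once if the probe touches the drying box, its lid or port (contact force between probe and drying_box above 0.3 N).
It fails at once if the probe touches a ball (contact force between probe and ball_1 above 0.1 N or contact force between probe and ball_2 above 0.1 N or contact force between probe and ball_3 above 0.1 N or contact force between probe and ball_4 above 0.1 N or contact force between probe and ball_5 above 0.1 N).
It fails at once if another thing on the table is moved by more than 2 cm (distance of any of large_beaker, petri_dish, timer, tube_rack, bottle, marker, cassette from where it was at the start of the episode above 0.02 m).
It also fails if it takes over 72 s, if anything falls off the work surface, if the arm or the gripper's body presses on something with over 40 N, if the wrist force passes 120 N, or if a joint passes its speed limit or range.

ROBOT

A 6-joint arm with a two-finger parallel gripper is mounted at the origin on a cart in front of the work surface, level with it; the furniture and walls round the work are solid. World frame = base frame: x ahead of the robot, y to its left, z up, the work surface at z = 0. Lengths are in m, angles in rad, forces in N, time in s.
With the tool pointing down it reaches from about 0.35 to 0.85 m from the base axis. Payload 8.1 kg.
Tool frame: the origin (TCP) lies at the centre of the arm's flange, where the gripper is bolted on; the fingertips stand 186 mm ahead of it and the grasp point (between the pads) lies 167 mm ahead of it (robot.nose_length is the distance from the TCP to the fingertips, in m); z points along the fingers, x is the direction in which the jaws open and shut, and the axes are right-handed (so a half turn about z gives the same grasp; the last joint's range is limited). The gripper opens to 93 mm and grips with 3 to 60 N. Pads are 15 mm wide; open, the fingers measure 128 mm over their backs; the gripper's body (75 mm by 188 mm) begins 65 mm behind the grasp point.
Start: joints at [-1.356, 0.13, 1.488, -0, 1.523, -0.085], TCP at [0.177, -0.573, 0.405] pointing down, gripper open.
Joint ranges: [-2.96, 2.96], [-0.89, 2.26], [0.02, 2.5], [-1.34, 4.48], [0, 2.73], [-2.66, 2.66]. Speed limits (rad/s): [2.39, 2.39, 2.79, 3.14, 3.14, 3.14].

INTERFACE

Orientations are given as a rotation vector (axis times angle).
In Python, from plant import robot gives the robot as it stands.
- The arm moves only by the tool arm_command, never from a script. Its argument "motion" is a list of rows, each an object with "slide": the shift along the tool's x, y, z each as a share of 0.4 m, from -1 to 1, a list of three; "turn": the turn, a rotation vector about the tool's x, y, z each as a share of 0.5 rad, from -1 to 1, a list of three. A call has exactly 5 rows; each row shifts and turns the commanded pose from where the row before left it, along the tool's axes as they then stand; what a row does not reach is not made up. A row lasts 1/12 s, in which the tool goes at most 41.7 mm and 7.16 degrees, less where a joint would pass 70% of its speed; a pose out of reach is approached as far as the arm can. A call with a number of a shift or a turn outside -1 to 1 is refused whole. A call with a gripper value outside its range is refused whole. "gripper" is the opening in per cent of the stroke, from 0 (shut) to 100 (fully open), set as the call begins (left out, the last holds). The fingers move at their own pace and stop on an object; "grip_force" is the grip in N (left out, the last holds). Time passes only in rows, so rows that do not move let the fingers close, or fill a call up. It gives the time, the measured TCP pose, the force and the opening at its end, in the units of the state.
- robot.read_state(): the state, without advancing time (a new reading comes with each control period).
- robot.read_camera(name): name is "side" or "top" or "wrist"; returns a dict with "pixels" (420x560x3 uint8, blue, green, red), "intrinsics" (3x3 intrinsics, pixels), "T" (4x4, takes a point from camera to world coordinates). Camera axes: x right, y down, z forward; pixel columns grow to the right and rows downward; lengths in m; the calibration is good to about 2 mm. A picture is of the moment at which its call begins. There is no depth.
- robot.close_job(): hands the job in, once; it reports no verdict.
The state is a dict: "t": time; "q": joint angles; "dq": joint speeds; "joint_torque": joint torques, N m; "tool_pos": TCP position; "orientation": TCP orientation; "force": force on the tool from outside, world axes, zero at the start; "wrist_torque": the same for the moment, N m; "opening": finger opening in m.
Only numpy, scipy, OpenCV 4.12 (cv2) and the standard library are available. Lean on these libraries where they do the work, as an engineer would, in place of code of your own. Each camera call takes 0.05 s, during which the arm holds its last target.

## Working session

There is one attempt and no reset: what is moved stays moved. The work goes in short steps, Python scripts to look and compute and a tool call to move; the robot and the scene stay as the last step left them, time stands still between calls to the robot, and variables do not carry over. Pictures are saved under pics/ and viewed, and the job is handed in when it is done.

Besides the shell and the picture viewer there is one more tool, called after "Request:" by a JSON object that holds its "op" and its "data". arm_command: Moves the arm, as the interface text tells. Shift numbers are shares of 0.4 m and turn numbers shares of 0.5 rad, none past 1 either way. Its arguments: {"type":"object","properties":{"motion":{"type":"array","items":{"type":"object","properties":{"slide":{"type":"array","items":{"type":"number"}},"turn":{"type":"array","items":{"type":"number"}}}}},"gripper":{"type":"number"},"grip_force":{"type":"number"}},"required":["motion"]}

```bash
ls; mkdir -p pics
python3 - <<'E'
from plant import robot
import cv2,numpy as np
for n in ["side","top","wrist"]:
    c=robot.read_camera(n); cv2.imwrite(f"pics/{n}0.png",c["pixels"]); print(n,c["intrinsics"].round(1).tolist(),c["T"].round(4).tolist())
print(robot.read_state())
E
```

```text
pics
side [[491.5, 0.0, 287.0], [0.0, 491.5, 211.7], [0.0, 0.0, 1.0]] [[-0.7266, -0.5517, 0.4095, 0.0034], [-0.687, 0.59, -0.4241, 0.4618], [-0.0076, -0.5895, -0.8077, 1.0336], [0.0, 0.0, 0.0, 1.0]]
top [[437.3, 0.0, 289.6], [0.0, 437.3, 209.3], [0.0, 0.0, 1.0]] [[-0.0419, -0.9762, 0.2126, 0.2477], [-0.9991, 0.0407, -0.0101, -0.0231], [0.0012, -0.2129, -0.9771, 1.1126], [0.0, 0.0, 0.0, 1.0]]
wrist [[298.1, 0.0, 278.6], [0.0, 298.1, 208.0], [0.0, 0.0, 1.0]] [[0.2953, -0.9191, -0.2608, 0.2487], [-0.9554, -0.285, -0.0774, -0.5504], [-0.0032, 0.2721, -0.9623, 0.3831], [0.0, 0.0, 0.0, 1.0]]
{'t': 0.15, 'q': array([-1.35638408e+00,  1.31013432e-01,  1.48899087e+00,  1.41987915e-05,
        1.52301319e+00, -8.53989668e-02]), 'dq': array([-0.00029622, -0.00328966, -0.00421515, -0.00012741,  0.00081556,
       -0.00104046]), 'joint_torque': array([ 1.79615225e-03, -5.60477006e+01, -4.92334199e+01,  7.69796083e-02,
        3.06105916e-02, -8.92403796e-05]), 'tool_pos': array([ 0.17719336, -0.57306663,  0.40393387]), 'orientation': array([-2.52752269e+00,  1.86420372e+00,  1.66611320e-03]), 'force': array([ 0.20906222, -0.09831344, -0.52913258]), 'wrist_torque': array([ 0.016897  ,  0.01233227, -0.00757612]), 'opening': 0.09301809887186145}
```

View pics/side0.png

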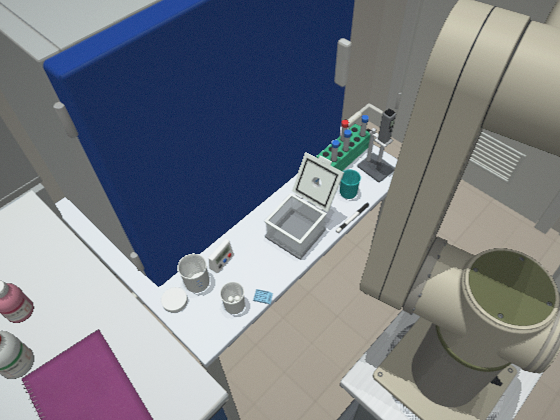

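View pics/top0.png

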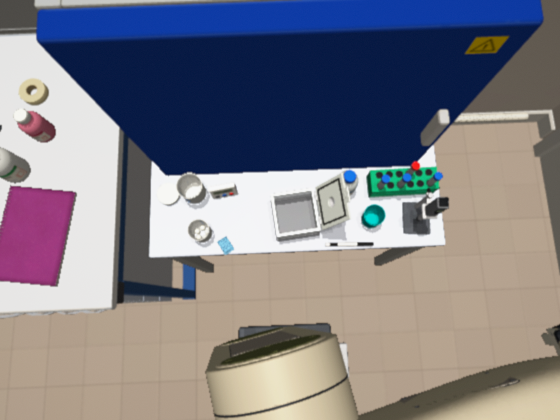

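View pics/wrist0.png

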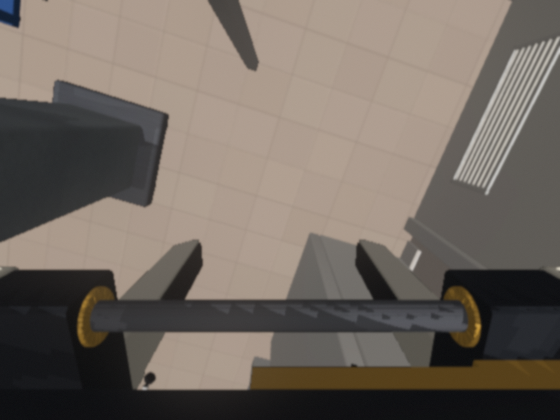

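```bash
cat > h.py <<'E'
import numpy as np,cv2
from scipy.spatial.transform import Rotation as R
def ray(c,u,v):
    K,T=c["intrinsics"],c["T"]; d=T[:3,:3]@np.linalg.inv(K)@[u,v,1]; return T[:3,3],d
def onz(c,u,v,z):
    o,d=ray(c,u,v); return o+d*(z-o[2])/d[2]
def two(c1,p1,c2,p2):
    o1,d1=ray(c1,*p1);o2,d2=ray(c2,*p2)
    A=np.stack([d1,-d2],1);s=np.linalg.lstsq(A,o2-o1,rcond=None)[0]
    a,b=o1+d1*s[0],o2+d2*s[1];return (a+b)/2,np.linalg.norm(a-b)
def proj(c,p):
    T=np.linalg.inv(c["T"]);q=c["intrinsics"]@(T[:3,:3]@np.array(p)+T[:3,3]);return q[:2]/q[2]
def crop(c,u,v,w,h,s,f):
    im=c["pixels"][v:v+h,u:u+w];cv2.imwrite(f,cv2.resize(im,None,fx=s,fy=s,interpolation=cv2.INTER_CUBIC))
E
python3 - <<'E'
from plant import robot
from h import *
t=robot.read_camera("top");s=robot.read_camera("side")
import pickle;pickle.dump((t,s),open("c0.pkl","wb"))
crop(t,150,165,130,95,6,"pics/t1.png");crop(t,260,155,190,100,4,"pics/t2.png")
crop(s,150,220,130,100,6,"pics/s1.png");crop(s,255,95,150,160,3.7,"pics/s2.png")
E
```

```text
(no output)
```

View pics/t1.png

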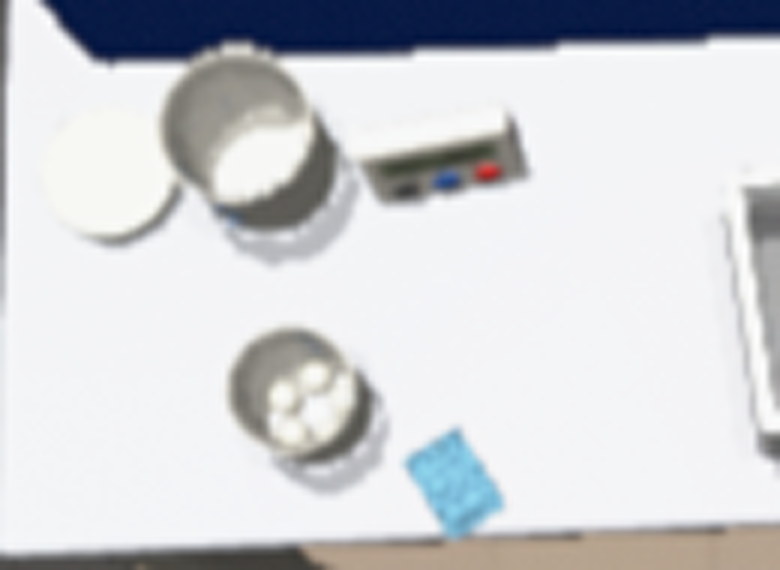

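View pics/t2.png

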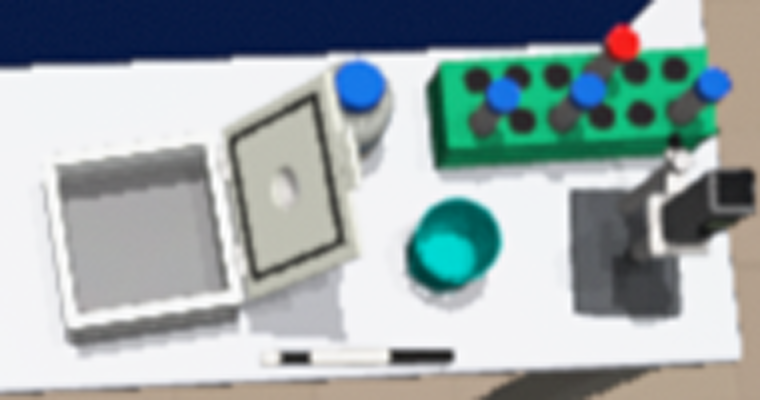

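View pics/s1.png

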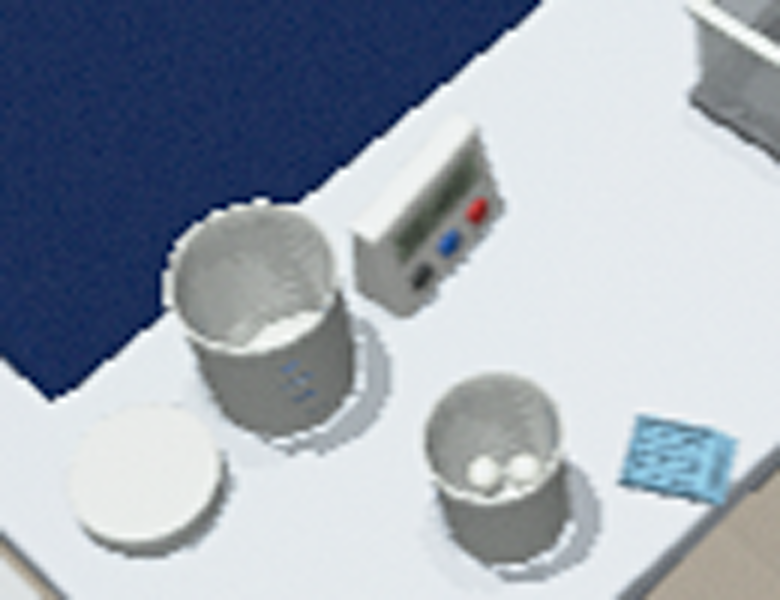

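View pics/s2.png

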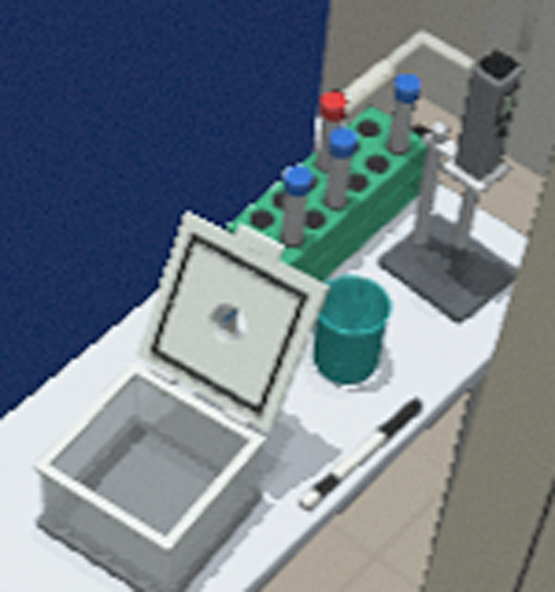

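Run:
```python
from h import *
import pickle;t,s=pickle.load(open("c0.pkl","rb"))
T1=lambda x,y:(150+x/6,165+y/6);T2=lambda x,y:(260+x/4,155+y/4)
S1=lambda x,y:(150+x/6,220+y/6);S2=lambda x,y:(255+x/3.7,95+y/3.7)
print("beaker",onz(t,*T1(296,392),.062),onz(s,*S1(494,437),.062))
for a,b,z in [((49,157),(38,467),.072),((210,143),(137,370),.072),((240,305),(265,437),.072),((72,330),(168,545),.072)]:
    print("corner",onz(t,*T2(*a),z).round(4),onz(s,*S2(*b),z).round(4))
print("probe",onz(t,*T2(737,188),.211),onz(s,*S2(499,65),.211),two(t,T2(737,188),s,S2(499,65)))
for n,a,b in [("lidfar",(333,72),(187,214)),("lidnear",(358,255),(327,285)),("port",(284,187),(228,318))]:
    print(n,two(t,T2(*a),s,S2(*b)))
for n,a,z in [("lookalike",(453,225),.062),("bottle",(360,85),.11),("rackL",(430,95),.05),("marker0",(262,357),.01),("marker1",(455,356),.01),("tubeR",(712,82),.12),("foot1",(572,190),.008),("foot2",(578,314),.008),("footr",(680,316),.008)]:
    print(n,onz(t,*T2(*a),z).round(3))
for n,a,z in [("large",(237,128),.076),("dish",(110,175),.015),("timerL",(365,155),.058),("timerR",(505,120),.058),("cass",(455,483),.006)]: print(n,onz(t,*T1(*a),z).round(3))
```

```text
beaker [0.43306749 0.18767743 0.062     ] [0.4323328  0.19283364 0.062     ]
corner [0.5136 0.0072 0.072 ] [0.5094 0.0128 0.072 ]
corner [ 0.5184 -0.092   0.072 ] [ 0.517  -0.0889  0.072 ]
corner [ 0.417  -0.1047  0.072 ] [ 0.418  -0.1054  0.072 ]
corner [ 0.406  -0.0031  0.072 ] [ 0.4079 -0.0005  0.072 ]
probe [ 0.44601182 -0.3603778   0.211     ] [ 0.44257551 -0.35651747  0.211     ] (array([ 0.44698874, -0.36334161,  0.20385742]), np.float64(0.0013232152634029338))
lidfar (array([ 0.53620384, -0.1584428 ,  0.15548685]), np.float64(0.001533867556577567))
lidnear (array([ 0.42567033, -0.16397835,  0.16807272]), np.float64(0.001670515230587304))
port (array([ 0.47600963, -0.13041922,  0.12398877]), np.float64(0.0014980295453750658))
lookalike [ 0.463 -0.239  0.062]
bottle [ 0.54  -0.181  0.11 ]
rackL [ 0.55  -0.234  0.05 ]
marker0 [ 0.393 -0.122  0.01 ]
marker1 [ 0.389 -0.244  0.01 ]
tubeR [ 0.531 -0.387  0.12 ]
foot1 [ 0.494 -0.329  0.008]
foot2 [ 0.413 -0.325  0.008]
footr [ 0.409 -0.39   0.008]
large [0.541 0.209 0.076]
dish [0.54  0.277 0.015]
timerL [0.532 0.16  0.058]
timerR [0.545 0.102 0.058]
cass [0.401 0.132 0.006]
```

```bash
cat > plan.py <<'E'
from h import *
def rot(x,z):
    x=np.array(x,float);z=np.array(z,float);z/=np.linalg.norm(z);x-=z*(x@z);x/=np.linalg.norm(x)
    return np.stack([x,np.cross(z,x),z],1)
def plan(robot,gp,Rt,off=.167,n=None,st=None):
    """rows to bring tool point at off ahead of TCP to gp with orientation Rt"""
    if st is None:
        s=robot.read_state();p0=s["tool_pos"];R0=R.from_rotvec(s["orientation"]).as_matrix()
    else: p0,R0=st
    g0=p0+R0[:,2]*off;w=R.from_matrix(R0.T@Rt).as_rotvec()
    if n is None:
        n=1
        tc=np.array(gp)-Rt[:,2]*off
        d=max(np.linalg.norm(np.array(gp)-g0)/.04,np.linalg.norm(tc-p0)/.04,np.linalg.norm(w)/.115)
        n=int(np.ceil(max(d,1)/5)*5)
    P,Q=p0.copy(),R0.copy();out=[]
    tw=(w/n/.5).round(3)
    for k in range(n):
        Rn=R0@R.from_rotvec(w*(k+1)/n).as_matrix()
        tn=g0+(np.array(gp)-g0)*(k+1)/n-Rn[:,2]*off
        sl=(Q.T@(tn-P)/.4).round(3)
        tr=(R.from_matrix(Q.T@Rn).as_rotvec()/.5).round(3)
        P=P+Q@sl*.4;Q=Q@R.from_rotvec(tr*.5).as_matrix();out.append((sl.tolist(),tr.tolist()))
    for k,(a,b) in enumerate(out):
        if k%5==0: print("--call",k//5+1)
        print(a,b)
    print("end TCP",P.round(4));return P,Q
def show(robot):
    s=robot.read_state();Q=R.from_rotvec(s["orientation"]).as_matrix()
    print("t",round(s["t"],2),"q",s["q"].round(3),"tcp",s["tool_pos"].round(4),"gp",(s["tool_pos"]+.167*Q[:,2]).round(4),"x",Q[:,0].round(3),"z",Q[:,2].round(3),"F",s["force"].round(1),"op",round(s["opening"],4))
E
python3 - <<'E'
from plant import robot
from plan import *
# box fit
import pickle
t,s=pickle.load(open("c0.pkl","rb"))
A=np.array([[.5136,.0072],[.5184,-.092],[.417,-.1047],[.406,-.0031]]);B=np.array([[.5094,.0128],[.517,-.0889],[.418,-.1054],[.4079,-.0005]])
for C in (A,B,(A+B)/2):
    c=C.mean(0);m=np.array([[1,1],[1,-1],[-1,-1],[-1,1]])*.052;d=C-c
    print(c,np.arctan2((m[:,0]*d[:,1]-m[:,1]*d[:,0]).sum(),(m*d).sum()))
st=plan(robot,[.40,-.2,.26],rot([1,0,0],[0,0,-1]))
plan(robot,[.42,.15,.23],rot([1,0,0],[0,0,-1]),st=st)
E
```

```text
[ 0.46375 -0.04815] 0.09439892753363809
[ 0.463075 -0.0455  ] 0.11615374393069959
[ 0.4634125 -0.046825 ] 0.10525288574859418
--call 1
[-0.048, -0.054, -0.004] [-0.0, 0.0, -0.169]
[-0.044, -0.058, -0.003] [-0.0, 0.0, -0.17]
[-0.039, -0.061, -0.004] [-0.0, 0.0, -0.169]
[-0.033, -0.064, -0.004] [-0.0, 0.0, -0.17]
[-0.028, -0.067, -0.004] [-0.0, 0.0, -0.169]
--call 2
[-0.022, -0.069, -0.003] [-0.001, 0.0, -0.17]
[-0.016, -0.071, -0.004] [0.0, 0.001, -0.169]
[-0.01, -0.072, -0.004] [0.0, -0.0, -0.17]
[-0.004, -0.072, -0.004] [0.0, -0.0, -0.169]
[0.002, -0.072, -0.004] [0.0, -0.0, -0.17]
--call 3
[0.008, -0.072, -0.003] [0.0, -0.0, -0.169]
[0.015, -0.071, -0.004] [0.0, 0.0, -0.17]
[0.02, -0.07, -0.004] [-0.0, 0.0, -0.169]
[0.026, -0.067, -0.004] [-0.0, 0.0, -0.17]
[0.032, -0.065, -0.004] [-0.0, 0.0, -0.169]
end TCP [ 0.4001 -0.2002  0.4272]
--call 1
[0.005, -0.088, 0.008] [-0.0, 0.0, -0.0]
[0.005, -0.087, 0.007] [-0.0, 0.0, -0.0]
[0.005, -0.088, 0.008] [-0.0, 0.0, -0.0]
[0.005, -0.087, 0.007] [-0.0, 0.0, -0.0]
[0.005, -0.088, 0.008] [-0.0, 0.0, -0.0]
--call 2
[0.005, -0.087, 0.007] [-0.0, 0.0, -0.0]
[0.005, -0.088, 0.008] [-0.0, 0.0, -0.0]
[0.005, -0.087, 0.007] [-0.0, 0.0, -0.0]
[0.005, -0.088, 0.008] [-0.0, 0.0, -0.0]
[0.005, -0.087, 0.008] [-0.0, 0.0, -0.0]
end TCP [0.4201 0.1498 0.3968]
```

Request:
{"op": "arm_command", "data": {"motion": [{"slide":[-0.048,-0.054,-0.004],"turn":[0,0,-0.17]},{"slide":[-0.044,-0.058,-0.004],"turn":[0,0,-0.17]},{"slide":[-0.039,-0.061,-0.004],"turn":[0,0,-0.17]},{"slide":[-0.033,-0.064,-0.004],"turn":[0,0,-0.17]},{"slide":[-0.028,-0.067,-0.004],"turn":[0,0,-0.17]}]}}

```text
t: 0.67
tool_pos: [0.2518, -0.4477, 0.4126]
orientation: [-2.867, 1.284, 0.0]
force: [0.3, -1.5, 0.4]
opening: 0.093
```

Request:
{"op": "arm_command", "data": {"motion": [{"slide":[-0.022,-0.069,-0.004],"turn":[0,0,-0.17]},{"slide":[-0.016,-0.071,-0.004],"turn":[0,0,-0.17]},{"slide":[-0.01,-0.072,-0.004],"turn":[0,0,-0.17]},{"slide":[-0.004,-0.072,-0.004],"turn":[0,0,-0.17]},{"slide":[0.002,-0.072,-0.004],"turn":[0,0,-0.17]}]}}

```text
t: 1.08
tool_pos: [0.3259, -0.3231, 0.4208]
orientation: [3.073, -0.65, 0.0]
force: [0.4, -0.4, 0.5]
opening: 0.0932
```

Request:
{"op": "arm_command", "data": {"motion": [{"slide":[0.008,-0.072,-0.004],"turn":[0,0,-0.17]},{"slide":[0.015,-0.071,-0.004],"turn":[0,0,-0.17]},{"slide":[0.02,-0.07,-0.004],"turn":[0,0,-0.17]},{"slide":[0.026,-0.067,-0.004],"turn":[0,0,-0.17]},{"slide":[0.032,-0.065,-0.004],"turn":[0,0,-0.17]}]}}

```text
t: 1.5
tool_pos: [0.3998, -0.1985, 0.4289]
orientation: [3.141, 0.013, 0.0]
force: [1.8, 0.4, -0.2]
opening: 0.093
```

Run:
```python
from plant import robot
from plan import *
import pickle
show(robot)
c=robot.read_camera("wrist");cv2.imwrite("pics/w1.png",c["pixels"]);pickle.dump(c,open("w1.pkl","wb"))
plan(robot,[.42,.13,.22],rot([1,0,0],[0,.34,-.94]))
```

```text
t 1.5 q [-0.576 -0.306  1.856  0.     1.592 -0.584] tcp [ 0.3998 -0.1985  0.4289] gp [ 0.3999 -0.1985  0.2619] x [1.    0.008 0.   ] z [ 0. -0. -1.] F [ 1.8  0.4 -0.2] op 0.093
--call 1
[0.006, -0.067, 0.011] [0.069, 0.0, 0.003]
[0.005, -0.066, 0.014] [0.069, 0.0, 0.004]
[0.006, -0.066, 0.016] [0.069, 0.0, 0.003]
[0.005, -0.065, 0.02] [0.069, 0.001, 0.003]
[0.006, -0.065, 0.022] [0.069, -0.0, 0.004]
--call 2
[0.005, -0.063, 0.025] [0.069, -0.0, 0.003]
[0.005, -0.063, 0.027] [0.069, -0.0, 0.004]
[0.005, -0.062, 0.03] [0.069, 0.0, 0.003]
[0.004, -0.061, 0.033] [0.069, 0.0, 0.003]
[0.005, -0.059, 0.035] [0.069, 0.0, 0.004]
end TCP [0.4201 0.073  0.377 ]
```

View pics/w1.png

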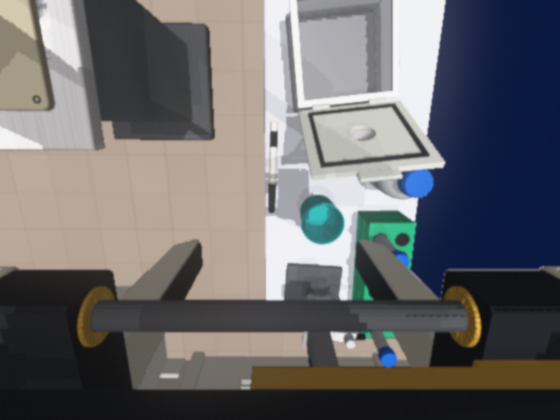

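Request:
{"op": "arm_command", "data": {"motion": [{"slide":[0.006,-0.067,0.011],"turn":[0.069,0,0.003]},{"slide":[0.006,-0.066,0.014],"turn":[0.069,0,0.003]},{"slide":[0.006,-0.066,0.016],"turn":[0.069,0,0.003]},{"slide":[0.006,-0.065,0.02],"turn":[0.069,0,0.003]},{"slide":[0.006,-0.065,0.022],"turn":[0.069,0,0.003]}]}}

```text
t: 1.97
tool_pos: [0.4112, -0.0649, 0.4045]
orientation: [-2.968, 0.006, 0.0]
force: [0.4, 0.1, 0.7]
opening: 0.0932
```

Request:
{"op": "arm_command", "data": {"motion": [{"slide":[0.005,-0.063,0.025],"turn":[0.069,0,0.003]},{"slide":[0.005,-0.063,0.027],"turn":[0.069,0,0.003]},{"slide":[0.005,-0.062,0.03],"turn":[0.069,0,0.003]},{"slide":[0.005,-0.061,0.033],"turn":[0.069,0,0.003]},{"slide":[0.005,-0.059,0.035],"turn":[0.069,0,0.003]}]}}

```text
t: 2.38
tool_pos: [0.422, 0.0693, 0.3757]
orientation: [-2.795, 0.017, 0.001]
force: [0.6, -0.1, -0.7]
opening: 0.0934
```

Run:
```python
from plant import robot
from plan import *
import pickle
show(robot)
c=robot.read_camera("wrist");cv2.imwrite("pics/w2.png",c["pixels"]);pickle.dump(c,open("w2.pkl","wb"))
```

```text
t 2.38 q [-0.112 -0.353  2.009  0.345  1.526 -0.122] tcp [0.422  0.0693 0.3757] gp [0.4222 0.126  0.2187] x [ 1.    -0.011 -0.002] z [ 0.002  0.34  -0.941] F [ 0.6 -0.1 -0.7] op 0.0934
```

View pics/w2.png

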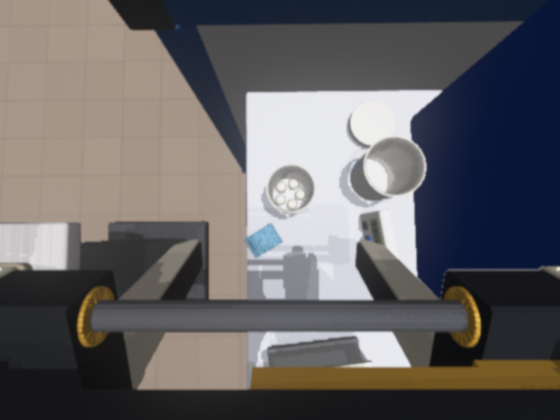

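Run:
```python
from plant import robot
from plan import *
import pickle
c=pickle.load(open("w2.pkl","rb"))
crop(c,250,100,200,150,4,"pics/w2c.png")
im=c["pixels"];hsv=cv2.cvtColor(im,cv2.COLOR_BGR2HSV)
print(onz(c,291,188,.062))
t=np.array([np.cos(np.radians(80))*np.sin(.6),np.sin(np.radians(80))*np.sin(.6),-np.cos(.6)])
B=np.array([.433,.19,.041])
st=plan(robot,B-t*.09,rot([.985,-.17,0],t))
plan(robot,B,rot([.985,-.17,0],t),st=st,n=5)
```

```text
[0.43518159 0.19205004 0.062     ]
--call 1
[-0.005, 0.033, 0.05] [0.099, 0.032, 0.056]
[-0.006, 0.036, 0.05] [0.099, 0.032, 0.057]
[-0.006, 0.039, 0.049] [0.099, 0.032, 0.056]
[-0.007, 0.04, 0.048] [0.1, 0.032, 0.057]
[-0.006, 0.043, 0.047] [0.099, 0.032, 0.056]
end TCP [0.408  0.0472 0.253 ]
--call 1
[-0.0, 0.0, 0.045] [-0.0, -0.0, 0.0]
[-0.0, 0.0, 0.045] [-0.0, -0.0, 0.0]
[-0.0, 0.0, 0.045] [-0.0, -0.0, 0.0]
[-0.0, 0.0, 0.045] [-0.0, -0.0, 0.0]
[-0.0, 0.0, 0.045] [-0.0, -0.0, 0.0]
end TCP [0.4168 0.0973 0.1787]
```

View pics/w2c.png

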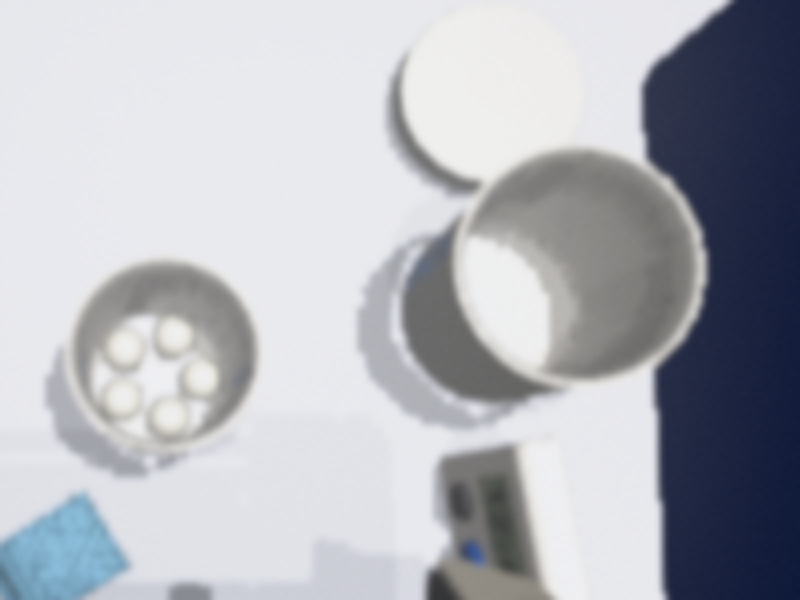

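Request:
{"op": "arm_command", "data": {"motion": [{"slide":[-0.005,0.033,0.05],"turn":[0.099,0.032,0.056]},{"slide":[-0.006,0.036,0.05],"turn":[0.099,0.032,0.056]},{"slide":[-0.006,0.039,0.049],"turn":[0.099,0.032,0.056]},{"slide":[-0.006,0.04,0.048],"turn":[0.099,0.032,0.056]},{"slide":[-0.006,0.043,0.047],"turn":[0.099,0.032,0.056]}]}}

```text
t: 2.85
tool_pos: [0.409, 0.0417, 0.2539]
orientation: [-2.539, 0.218, -0.076]
force: [0.2, -0.2, -0.4]
opening: 0.0931
```

Run:
```python
from plant import robot
from plan import *
import pickle
show(robot)
c=robot.read_camera("wrist");cv2.imwrite("pics/w3.png",c["pixels"]);pickle.dump(c,open("w3.pkl","wb"))
t=np.array([np.cos(np.radians(80))*np.sin(.6),np.sin(np.radians(80))*np.sin(.6),-np.cos(.6)])
B=np.array([.434,.191,.041])
print(proj(c,[.434,.191,.062]))
plan(robot,B,rot([.985,-.17,0],t),n=5)
```

```text
t 2.85 q [-0.292 -0.276  2.224  0.613  1.32  -0.316] tcp [0.409  0.0417 0.2539] gp [0.426  0.1338 0.1156] x [ 0.985 -0.173  0.007] z [ 0.102  0.551 -0.828] F [ 0.2 -0.2 -0.4] op 0.0931
[276.64361317 201.43742041]
--call 1
[0.001, -0.004, 0.045] [0.001, 0.0, -0.002]
[0.0, -0.004, 0.045] [0.001, 0.0, -0.002]
[0.001, -0.004, 0.045] [0.001, 0.0, -0.002]
[0.001, -0.005, 0.045] [0.001, 0.0, -0.001]
[0.0, -0.004, 0.045] [0.0, 0.0, -0.002]
end TCP [0.4175 0.0983 0.1789]
```

View pics/w3.png

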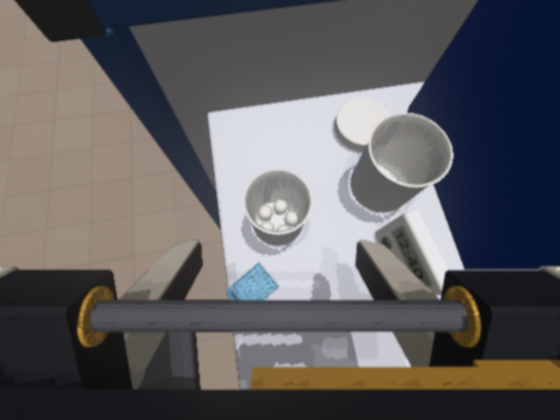

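Request:
{"op": "arm_command", "data": {"motion": [{"slide":[0.001,-0.004,0.045],"turn":[0,0,0]},{"slide":[0.001,-0.004,0.045],"turn":[0,0,0]},{"slide":[0.001,-0.004,0.045],"turn":[0,0,0]},{"slide":[0.001,-0.004,0.045],"turn":[0,0,0]},{"slide":[0,-0.004,0.045],"turn":[0,0,0]}]}}

```text
t: 3.32
tool_pos: [0.4214, 0.0983, 0.1848]
orientation: [-2.542, 0.215, -0.075]
force: [0.9, -0.3, -0.0]
opening: 0.0927
```

Run:
```python
from plant import robot
from plan import *
show(robot)
c=robot.read_camera("wrist");cv2.imwrite("pics/w4.png",c["pixels"])
c=robot.read_camera("side");crop(c,150,200,200,150,4,"pics/s4.png")
```

```text
t 3.32 q [-0.145 -0.111  2.231  0.675  1.104 -0.314] tcp [0.4214 0.0983 0.1848] gp [0.4381 0.19   0.0462] x [ 0.985 -0.17   0.007] z [ 0.1    0.549 -0.83 ] F [ 0.9 -0.3 -0. ] op 0.0927
```

View pics/w4.png

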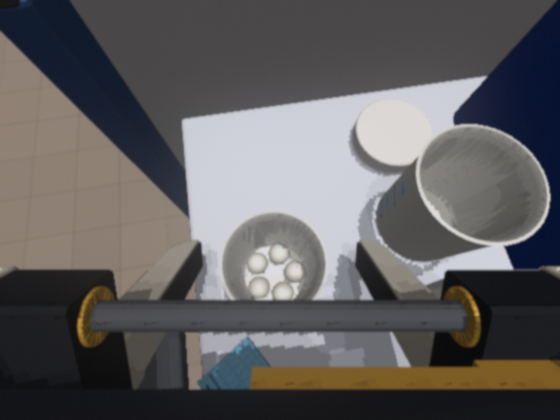

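View pics/s4.png

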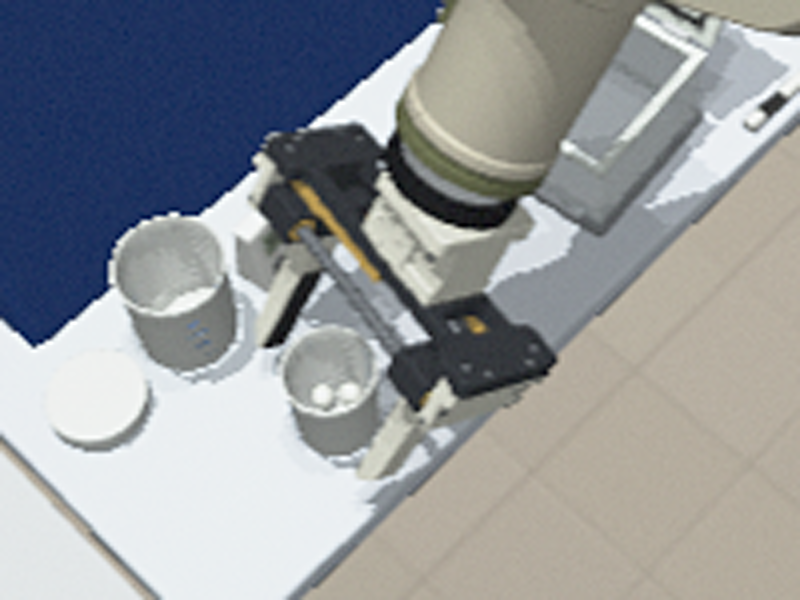

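Request:
{"op": "arm_command", "data": {"motion": [{"slide":[0,0,0],"turn":[0,0,0]},{"slide":[0,0,0],"turn":[0,0,0]},{"slide":[0,0,0],"turn":[0,0,0]},{"slide":[0,0,0],"turn":[0,0,0]},{"slide":[0,0,0],"turn":[0,0,0]}], "gripper": 62, "grip_force": 15}}

```text
t: 3.83
tool_pos: [0.4212, 0.0974, 0.1853]
orientation: [-2.541, 0.216, -0.076]
force: [-0.5, -0.5, 0.3]
opening: 0.0643
```

Run:
```python
from plant import robot
from plan import *
show(robot)
s=robot.read_state();Q=R.from_rotvec(s["orientation"]).as_matrix();g=s["tool_pos"]+.167*Q[:,2]
c=robot.read_camera("wrist");cv2.imwrite("pics/w5.png",c["pixels"])
c=robot.read_camera("side")
for p in [g,g+Q[:,0]*.03,g-Q[:,0]*.03,g+Q[:,2]*.019-Q[:,0]*.03]:
    u,v=proj(c,p);print((u-150)*4,(v-200)*4);cv2.circle(c["pixels"],(int(u),int(v)),1,(0,0,255),-1)
crop(c,150,200,200,150,4,"pics/s5.png")
```

```text
t 3.83 q [-0.147 -0.113  2.232  0.675  1.105 -0.315] tcp [0.4212 0.0974 0.1853] gp [0.4381 0.1893 0.0468] x [ 0.985 -0.171  0.007] z [ 0.101  0.55  -0.829] F [-0.5 -0.5  0.3] op 0.0643
329.67122677564544 373.1588258066622
300.51226132874774 334.36131782946654
359.5946400489146 412.973471058355
345.85880995116884 435.96714741564347
```

View pics/s5.png

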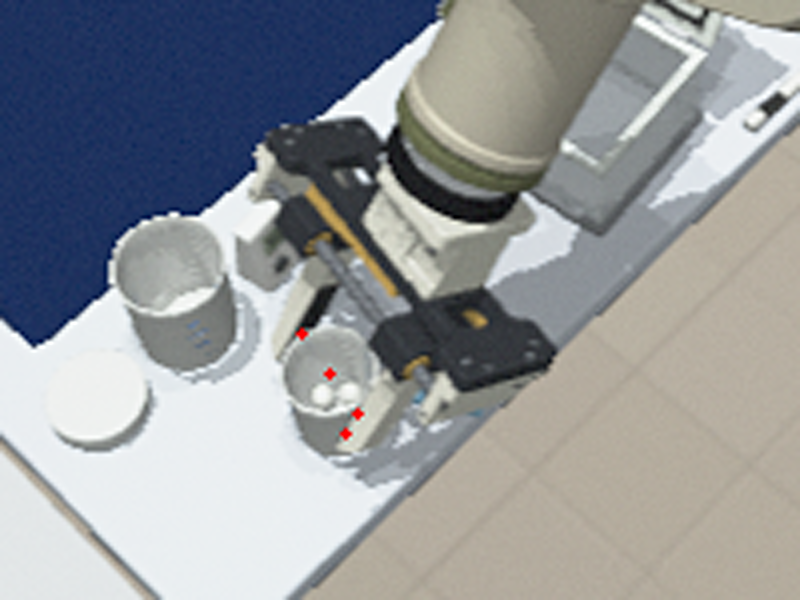

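View pics/w5.png

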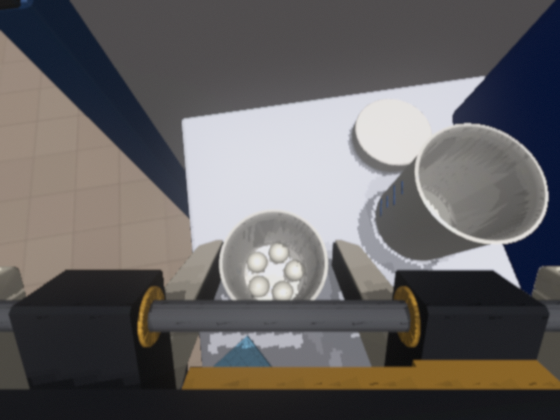

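Request:
{"op": "arm_command", "data": {"motion": [{"slide":[-0.008,0.005,0.015],"turn":[0,0,0]},{"slide":[0,0,0],"turn":[0,0,0]},{"slide":[0,0,0],"turn":[0,0,0]},{"slide":[0,0,0],"turn":[0,0,0]},{"slide":[0,0,0],"turn":[0,0,0]}]}}

```text
t: 4.35
tool_pos: [0.4179, 0.1001, 0.1784]
orientation: [-2.541, 0.216, -0.073]
force: [0.3, -0.2, 0.4]
opening: 0.0574
```

Request:
{"op": "arm_command", "data": {"motion": [{"slide":[0,0,0],"turn":[0,0,0]},{"slide":[0,0,0],"turn":[0,0,0]},{"slide":[0,0,0],"turn":[0,0,0]},{"slide":[0,0,0],"turn":[0,0,0]},{"slide":[0,0,0],"turn":[0,0,0]}], "gripper": 40, "grip_force": 15}}

```text
t: 4.77
tool_pos: [0.418, 0.1001, 0.1785]
orientation: [-2.541, 0.216, -0.074]
force: [1.5, -0.5, -0.2]
opening: 0.0522
```

Run:
```python
from plant import robot
from plan import *
show(robot)
c=robot.read_camera("wrist");cv2.imwrite("pics/w6.png",c["pixels"])
s=robot.read_state();Q=R.from_rotvec(s["orientation"]).as_matrix();g=s["tool_pos"]+.167*Q[:,2]
P,Q=plan(robot,g+[0,0,.12],Q,n=5)
# transit: yaw world +30 and translate left of box
```

```text
t 4.77 q [-0.142 -0.106  2.241  0.681  1.091 -0.322] tcp [0.418  0.1001 0.1785] gp [0.4348 0.1919 0.0401] x [ 0.985 -0.171  0.006] z [ 0.1    0.55  -0.829] F [ 1.5 -0.5 -0.2] op 0.0522
--call 1
[0.0, -0.034, -0.05] [0.0, 0.0, 0.0]
[0.001, -0.033, -0.049] [0.0, 0.0, 0.0]
[0.0, -0.034, -0.05] [0.0, 0.0, 0.0]
[0.0, -0.033, -0.05] [0.0, 0.0, 0.0]
[0.001, -0.034, -0.05] [0.0, 0.0, 0.0]
end TCP [0.4181 0.1001 0.2986]
```

View pics/w6.png

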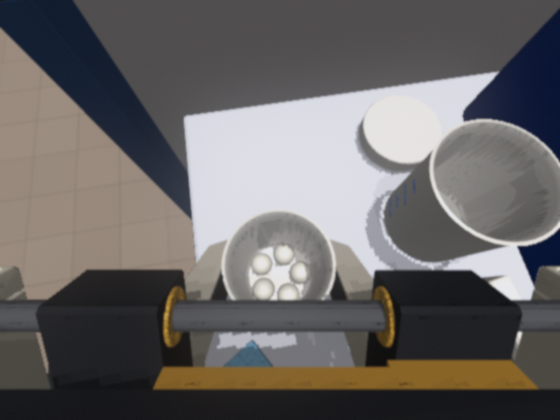

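Request:
{"op": "arm_command", "data": {"motion": [{"slide":[0,-0.017,-0.025],"turn":[0,0,0]},{"slide":[0,-0.034,-0.05],"turn":[0,0,0]},{"slide":[0,-0.034,-0.05],"turn":[0,0,0]},{"slide":[0,-0.034,-0.05],"turn":[0,0,0]},{"slide":[0,-0.034,-0.05],"turn":[0,0,0]}]}}

```text
t: 5.23
tool_pos: [0.4169, 0.1006, 0.288]
orientation: [-2.541, 0.216, -0.072]
force: [1.3, 0.4, -1.5]
opening: 0.052
```

Run:
```python
from plant import robot
from plan import *
show(robot)
c=robot.read_camera("wrist");cv2.imwrite("pics/w7.png",c["pixels"])
# target: beaker upright frame: tool t in az; yaw the hand so t az=110deg (final az -70), keep tilt .585
a=np.radians(105);th=.58
t=np.array([np.cos(a)*np.sin(th),np.sin(a)*np.sin(th),-np.cos(th)])
x=[np.sin(a),-np.cos(a),0]
print(x)
plan(robot,[.45,.10,.17],rot(x,t))
```

```text
t 5.23 q [-0.141 -0.32   2.189  0.617  1.303 -0.148] tcp [0.4169 0.1006 0.288 ] gp [0.4334 0.1925 0.1495] x [ 0.985 -0.17   0.005] z [ 0.099  0.55  -0.829] F [ 1.3  0.4 -1.5] op 0.052
[np.float64(0.9659258262890683), np.float64(0.25881904510252085), 0]
--call 1
[0.035, 0.031, -0.03] [-0.005, -0.1, -0.142]
[0.032, 0.032, -0.032] [-0.004, -0.099, -0.142]
[0.028, 0.032, -0.031] [-0.005, -0.1, -0.142]
[0.023, 0.034, -0.032] [-0.005, -0.099, -0.141]
[0.02, 0.033, -0.031] [-0.005, -0.1, -0.142]
end TCP [0.4738 0.0115 0.3096]
```

View pics/w7.png

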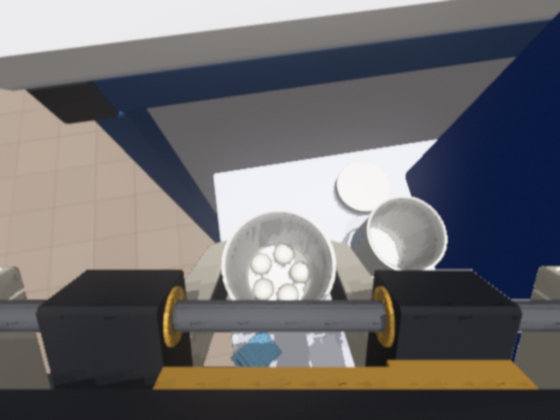

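```bash
cat > kin.py <<'E'
from plan import *
from scipy.optimize import least_squares
D=[([-1.356,.131,1.489,0,1.523,-.085],(.1772,-.5731,.4039)),([-.576,-.306,1.856,0,1.592,-.584],(.3998,-.1985,.4289)),([-.112,-.353,2.009,.345,1.526,-.122],(.422,.0693,.3757)),([-.292,-.276,2.224,.613,1.32,-.316],(.409,.0417,.2539)),([-.145,-.111,2.231,.675,1.104,-.314],(.4214,.0983,.1848)),([-.141,-.32,2.189,.617,1.303,-.148],(.4169,.1006,.288))]
Ez=lambda a:R.from_euler('z',a).as_matrix();Ey=lambda a:R.from_euler('y',a).as_matrix()
sg=-1
def fk(q,p):
    a1,h,L1,a3,L2,L3=p
    B=Ez(q[0]);C=B@Ey(q[1]);E=C@Ey(q[2]);W=E@Ez(sg*q[3])@Ey(q[4])@Ez(sg6*q[5])
    T=W@np.diag([-1,-1,1]) if 0 else W
    return B@[a1,0,h]+C@[0,0,L1]+E@[a3,0,L2]+W@[0,0,L3],W
sg6=1
best=None
for sg in (1,-1):
    f=lambda p:np.concatenate([fk(q,p)[0]-np.array(x) for q,x in D])
    r=least_squares(f,[0,.4,.4,0,.4,.1])
    if best is None or r.cost<best[0]: best=(r.cost,sg,r.x)
sg=best[1];par=best[2]
if __name__=="__main__":
    print(best)
    # orientation check last: x [.985,-.17,.005] z[.099,.55,-.829]
    for sg6 in (1,-1): print(sg6,fk(D[-1][0],par)[1].round(3).tolist())
E
python3 kin.py
```

```text
(np.float64(0.002851048420083066), 1, array([-0.03387425,  0.40942464,  0.3673624 ,  0.05530433,  0.58798689,
        0.28884565]))
1 [[-0.985, 0.139, 0.1], [0.171, 0.818, 0.549], [-0.005, 0.558, -0.83]]
-1 [[-0.902, 0.42, 0.1], [0.402, 0.732, 0.549], [0.158, 0.536, -0.83]]
```

```bash
cat > kin.py <<'E'
from plan import *
from scipy.optimize import least_squares
D=[([-1.356,.131,1.489,0,1.523,-.085],(.1772,-.5731,.4039)),([-.576,-.306,1.856,0,1.592,-.584],(.3998,-.1985,.4289)),([-.112,-.353,2.009,.345,1.526,-.122],(.422,.0693,.3757)),([-.292,-.276,2.224,.613,1.32,-.316],(.409,.0417,.2539)),([-.145,-.111,2.231,.675,1.104,-.314],(.4214,.0983,.1848)),([-.141,-.32,2.189,.617,1.303,-.148],(.4169,.1006,.288))]
Ez=lambda a:R.from_euler('z',a).as_matrix();Ey=lambda a:R.from_euler('y',a).as_matrix()
def fk(q,p):
    a1,h,L1,a3,L2,L3,a5,b5=p
    B=Ez(q[0]);C=B@Ey(q[1]);E=C@Ey(q[2]);V=E@Ez(q[3]);U=V@Ey(q[4]);W=U@Ez(q[5])
    return B@[a1,0,h]+C@[0,0,L1]+E@[a3,0,L2]+V@[0,b5,0]+U@[a5,0,L3],W@np.diag([-1,-1,1])
f=lambda p:np.concatenate([fk(q,p)[0]-np.array(x) for q,x in D]+[1e-3*p])
r=least_squares(f,[0,.4,.4,0,.4,.1,0,0]);par=r.x
lo=np.array([-2.96,-.89,.02,-1.34,0,-2.66]);hi=np.array([2.96,2.26,2.5,4.48,2.73,2.66])
def ik(pos,Rt,q0):
    g=lambda q:np.concatenate([(fk(q,par)[0]-pos)*5,(R.from_matrix(Rt.T@fk(q,par)[1])).as_rotvec()])
    s=least_squares(g,np.clip(q0,lo+.01,hi-.01),bounds=(lo,hi));return s.x,np.abs(s.fun).max()
if __name__=="__main__":
    print(par.round(4));print(f(par)[:18].reshape(-1,3).round(4))
E
python3 kin.py
```

```text
[-0.0447  0.3346  0.3762  0.079   0.624   0.2019  0.0239  0.0499]
[[-0.0007 -0.002  -0.0078]
 [-0.0008 -0.0011 -0.0035]
 [-0.0011 -0.0003  0.008 ]
 [-0.0012 -0.0005  0.0029]
 [-0.0005  0.0003 -0.0064]
 [ 0.0007 -0.0012  0.0068]]
```

Run:
```python
from kin import *
q0=np.array(D[-1][0])
for tilt in (110,118,125):
  for az in (-100,-85,-70,-55,-40,-25):
    a=np.radians(az+180);th=.585
    t=np.array([np.cos(a)*np.sin(th),np.sin(a)*np.sin(th),-np.cos(th)]);x=np.array([np.sin(a),-np.cos(a),0])
    R0=rot(x,t)
    # rotate about x axis so that mouth goes to direction opposite t horiz final => d = az+180
    d=np.array([np.cos(a),np.sin(a),0]);k=np.cross([0,0,1],d)
    Rf=R.from_rotvec(k*np.radians(tilt)).as_matrix()@R0
    res=[]
    for z in (.15,.19):
      g=np.array([.455,-.02,z]);q,e=ik(g-.167*Rf[:,2],Rf,[.3,-.3,2.1,-1.2,1.6,0]);res.append((q.round(2).tolist(),round(e,3)))
    print(tilt,az,Rf[:,2].round(2),res)
```

```text
110 -100 [-0.17 -0.96 -0.23] [([0.51, 0.58, 1.54, -0.96, 1.99, 0.77], np.float64(0.0)), ([0.51, 0.51, 1.56, -0.98, 2.02, 0.72], np.float64(0.0))]
110 -85 [ 0.08 -0.97 -0.23] [([0.62, 0.44, 1.74, -1.06, 1.85, 0.74], np.float64(0.0)), ([0.62, 0.36, 1.75, -1.08, 1.88, 0.68], np.float64(0.0))]
110 -70 [ 0.33 -0.91 -0.23] [([0.71, 0.27, 1.95, -1.16, 1.71, 0.72], np.float64(0.0)), ([0.71, 0.18, 1.97, -1.17, 1.74, 0.65], np.float64(0.0))]
110 -55 [ 0.56 -0.8  -0.23] [([0.79, 0.07, 2.18, -1.27, 1.56, 0.69], np.float64(0.0)), ([0.79, -0.05, 2.2, -1.28, 1.59, 0.6], np.float64(0.0))]
110 -40 [ 0.74 -0.62 -0.23] [([0.84, -0.23, 2.42, -1.34, 1.41, 0.6], np.float64(0.047)), ([0.84, -0.39, 2.45, -1.34, 1.42, 0.47], np.float64(0.036))]
110 -25 [ 0.88 -0.41 -0.23] [([0.83, -0.34, 2.5, -1.34, 1.33, 0.49], np.float64(0.212)), ([0.82, -0.46, 2.5, -1.34, 1.36, 0.37], np.float64(0.218))]
118 -100 [-0.17 -0.98 -0.1 ] [([0.53, 0.68, 1.5, -1.04, 2.06, 0.78], np.float64(0.0)), ([0.53, 0.61, 1.52, -1.07, 2.09, 0.73], np.float64(0.0))]
118 -85 [ 0.09 -0.99 -0.1 ] [([0.63, 0.55, 1.7, -1.13, 1.92, 0.78], np.float
[... 833 characters left out ...]
.64, 0.65, 1.66, -1.2, 1.99, 0.81], np.float64(0.0)), ([0.64, 0.56, 1.69, -1.22, 2.01, 0.75], np.float64(0.0))]
125 -70 [ 0.34 -0.94  0.03] [([0.74, 0.51, 1.87, -1.3, 1.86, 0.84], np.float64(0.0)), ([0.74, 0.41, 1.9, -1.32, 1.87, 0.78], np.float64(0.0))]
125 -55 [ 0.57 -0.82  0.03] [([0.83, 0.36, 2.07, -1.34, 1.73, 0.88], np.float64(0.057)), ([0.83, 0.23, 2.11, -1.34, 1.74, 0.79], np.float64(0.071))]
125 -40 [ 0.77 -0.64  0.03] [([0.92, 0.15, 2.28, -1.34, 1.61, 0.87], np.float64(0.153)), ([0.91, -0.02, 2.33, -1.34, 1.61, 0.74], np.float64(0.172))]
125 -25 [ 0.91 -0.42  0.03] [([1.0, -0.13, 2.5, -1.34, 1.5, 0.78], np.float64(0.244)), ([0.96, -0.26, 2.5, -1.34, 1.51, 0.64], np.float64(0.266))]
```

```bash
cat > pour.py <<'E'
from kin import *
def pose(az,tilt,th=.582):
    a=np.radians(az+180)
    t=np.array([np.cos(a)*np.sin(th),np.sin(a)*np.sin(th),-np.cos(th)]);x=np.array([np.sin(a),-np.cos(a),0])
    d=np.array([np.cos(a),np.sin(a),0]);k=np.cross([0,0,1],d)
    return R.from_rotvec(k*np.radians(tilt)).as_matrix()@rot(x,t)
E
python3 - <<'E'
from plant import robot
from pour import *
show(robot)
s=robot.read_state();q=s["q"]
for tilt,g in [(0,[.475,-.05,.20]),(30,[.475,-.055,.19]),(60,[.475,-.065,.17]),(90,[.475,-.072,.15]),(112,[.475,-.072,.145])]:
    Rf=pose(-65,tilt);q,e=ik(np.array(g)-.167*Rf[:,2],Rf,q);print(tilt,q.round(2),round(e,3),(np.array(g)-.167*Rf[:,2]).round(3))
st=plan(robot,[.475,-.05,.20],pose(-65,0))
st=plan(robot,[.475,-.065,.16],pose(-65,65),st=st)
E
```

```text
t 5.28 q [-0.14  -0.324  2.183  0.618  1.307 -0.146] tcp [0.4188 0.1006 0.2932] gp [0.4362 0.1925 0.1549] x [ 0.985 -0.171  0.011] z [ 0.104  0.55  -0.828] F [ 3.1 -0.2  3.3] op 0.0524
0 [-0.47  0.21  1.59  0.36  1.8  -0.91] 0.0 [ 0.514 -0.133  0.34 ]
30 [-0.25 -0.15  1.83  0.05  1.49 -0.7 ] 0.0 [ 0.479 -0.064  0.357]
60 [ 0.11 -0.33  2.05 -0.46  1.3  -0.24] 0.0 [0.443 0.003 0.319]
90 [ 0.49 -0.14  2.13 -1.01  1.39  0.37] 0.0 [0.416 0.054 0.242]
112 [ 0.64  0.21  2.06 -1.29  1.59  0.73] 0.0 [0.406 0.076 0.178]
--call 1
[0.034, 0.041, -0.041] [-0.002, -0.069, -0.1]
[0.031, 0.042, -0.043] [-0.001, -0.069, -0.1]
[0.028, 0.043, -0.042] [-0.002, -0.07, -0.1]
[0.023, 0.044, -0.043] [-0.002, -0.069, -0.1]
[0.02, 0.044, -0.043] [-0.002, -0.069, -0.1]
--call 2
[0.016, 0.044, -0.043] [-0.001, -0.069, -0.1]
[0.012, 0.044, -0.043] [-0.002, -0.07, -0.1]
[0.009, 0.044, -0.043] [-0.002, -0.069, -0.099]
[0.005, 0.044, -0.043] [-0.002, -0.069, -0.1]
[0.001, 0.043, -0.042] [-0.001, -0.069, -0.1]
end TCP [ 0.5138 -0.1333  0.3395]
--call 1
[-0.002, -0.039, 0.009] [-0.227, 0.0, -0.0]
[-0.001, -0.04, 0.01] [-0.227, 0.0, -0.0]
[-0.002, -0.04, 0.011] [-0.227, 0.0, -0.0]
[-0.001, -0.042, 0.012] [-0.227, 0.0, -0.0]
[-0.002, -0.043, 0.012] [-0.227, 0.0, -0.0]
--call 2
[-0.001, -0.043, 0.013] [-0.227, 0.0, -0.0]
[-0.002, -0.045, 0.012] [-0.226, 0.0, -0.0]
[-0.002, -0.046, 0.014] [-0.227, 0.0, -0.0]
[-0.001, -0.047, 0.013] [-0.227, 0.0, -0.0]
[-0.002, -0.049, 0.013] [-0.227, 0.0, -0.0]
end TCP [0.4379 0.0144 0.3021]
```

Run:
```python
from plant import robot
from pour import *
s=robot.read_state();q=s["q"]
for tilt,g in [(30,[.44,.11,.20]),(60,[.45,.03,.2]),(65,[.468,-.065,.165]),(90,[.468,-.072,.15]),(112,[.468,-.074,.145])]:
    Rf=pose(-75,tilt);q,e=ik(np.array(g)-.167*Rf[:,2],Rf,q);print(tilt,q.round(2),round(e,3),(np.array(g)-.167*Rf[:,2]).round(3))
st=plan(robot,[.45,.03,.20],pose(-75,60))
st=plan(robot,[.468,-.065,.165],pose(-75,68),st=st)
```

```text
30 [ 0.09 -0.25  1.91  0.06  1.49 -0.18] 0.0 [0.443 0.101 0.367]
60 [ 0.34 -0.25  1.93 -0.46  1.5   0.12] 0.0 [0.431 0.102 0.349]
65 [ 0.19 -0.24  2.   -0.56  1.37  0.04] 0.0 [0.445 0.02  0.307]
90 [ 0.47 -0.01  2.01 -0.96  1.5   0.46] 0.0 [0.432 0.063 0.242]
112 [ 0.59  0.32  1.92 -1.21  1.69  0.73] 0.0 [0.426 0.084 0.178]
--call 1
[0.011, -0.017, -0.029] [-0.208, -0.008, -0.09]
[0.01, -0.013, -0.026] [-0.208, -0.008, -0.091]
[0.008, -0.01, -0.023] [-0.208, -0.008, -0.09]
[0.007, -0.008, -0.02] [-0.208, -0.008, -0.091]
[0.005, -0.005, -0.015] [-0.208, -0.009, -0.09]
--call 2
[0.003, -0.004, -0.012] [-0.208, -0.008, -0.091]
[0.001, -0.002, -0.007] [-0.208, -0.008, -0.09]
[-0.001, -0.001, -0.003] [-0.208, -0.008, -0.09]
[-0.003, -0.001, 0.002] [-0.208, -0.008, -0.091]
[-0.005, -0.002, 0.005] [-0.208, -0.008, -0.09]
end TCP [0.4304 0.1024 0.3494]
--call 1
[-0.004, 0.024, 0.038] [-0.056, -0.0, -0.0]
[-0.003, 0.022, 0.038] [-0.056, -0.0, -0.0]
[-0.004, 0.022, 0.039] [-0.055, -0.0, -0.0]
[-0.003, 0.02, 0.041] [-0.056, -0.0, -0.0]
[-0.004, 0.019, 0.041] [-0.056, -0.0, -0.0]
end TCP [0.4432 0.0267 0.3023]
```

Request:
{"op": "arm_command", "data": {"motion": [{"slide":[0.011,-0.017,-0.029],"turn":[-0.208,-0.008,-0.09]},{"slide":[0.01,-0.013,-0.026],"turn":[-0.208,-0.008,-0.09]},{"slide":[0.008,-0.01,-0.023],"turn":[-0.208,-0.008,-0.09]},{"slide":[0.007,-0.008,-0.02],"turn":[-0.208,-0.008,-0.09]},{"slide":[0.005,-0.005,-0.015],"turn":[-0.208,-0.008,-0.09]}]}}

```text
t: 5.7
tool_pos: [0.4324, 0.0999, 0.3388]
orientation: [-3.079, -0.075, -0.091]
force: [-0.4, 1.4, -0.9]
opening: 0.0521
```

Request:
{"op": "arm_command", "data": {"motion": [{"slide":[0.003,-0.004,-0.012],"turn":[-0.208,-0.008,-0.09]},{"slide":[0.001,-0.002,-0.007],"turn":[-0.208,-0.008,-0.09]},{"slide":[-0.001,-0.001,-0.003],"turn":[-0.208,-0.008,-0.09]},{"slide":[-0.003,-0.001,0.002],"turn":[-0.208,-0.008,-0.09]},{"slide":[-0.005,-0.002,0.005],"turn":[-0.208,-0.008,-0.09]}]}}

```text
t: 6.12
tool_pos: [0.4296, 0.1027, 0.3438]
orientation: [2.652, 0.351, 0.077]
force: [0.1, -0.8, -0.4]
opening: 0.0519
```

Run:
```python
from plant import robot
from pour import *
show(robot)
s=robot.read_state();Q=R.from_rotvec(s["orientation"]).as_matrix()
c=robot.read_camera("top");crop(c,140,140,250,150,3.2,"pics/t8.png")
c=robot.read_camera("side");crop(c,140,100,250,190,3.1,"pics/s8.png")
st=plan(robot,[.468,-.065,.165],pose(-75,68),n=5)
```

```text
t 6.12 q [ 0.314 -0.238  1.994 -0.473  1.434  0.128] tcp [0.4296 0.1027 0.3438] gp [0.4484 0.0297 0.1948] x [ 0.966  0.259 -0.005] z [ 0.113 -0.437 -0.892] F [ 0.1 -0.8 -0.4] op 0.0519
--call 1
[-0.003, 0.026, 0.034] [-0.055, 0.003, 0.002]
[-0.002, 0.025, 0.036] [-0.056, 0.002, 0.002]
[-0.003, 0.023, 0.036] [-0.055, 0.003, 0.002]
[-0.003, 0.023, 0.038] [-0.056, 0.003, 0.003]
[-0.002, 0.022, 0.038] [-0.055, 0.003, 0.002]
end TCP [0.4435 0.0268 0.3025]
```

View pics/t8.png

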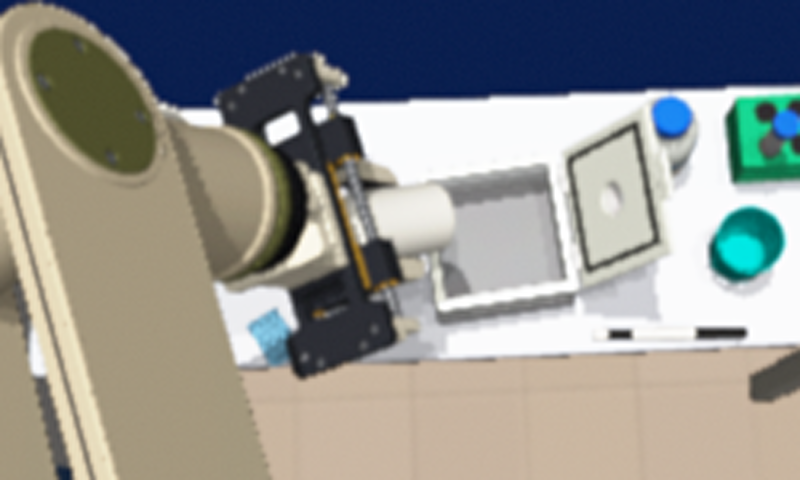

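View pics/s8.png

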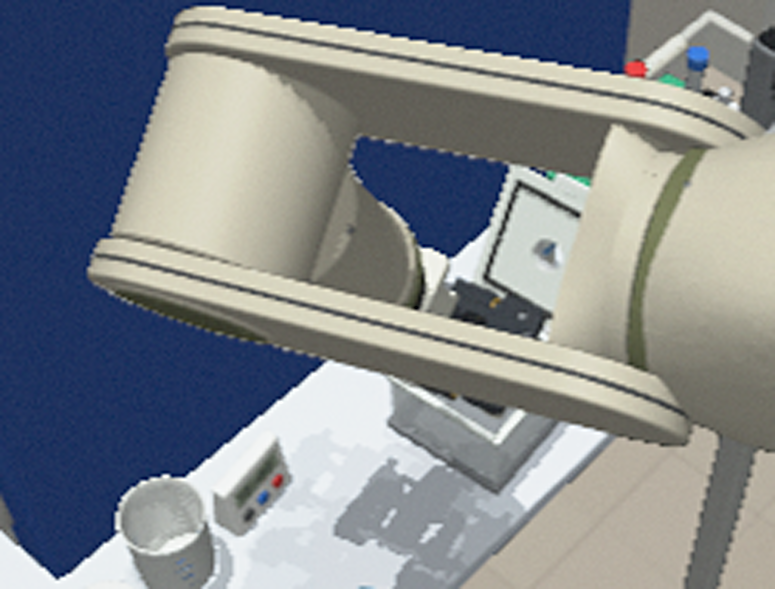

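Run:
```python
from plant import robot
from pour import *
s=robot.read_state();q=s["q"]
for tilt,g in [(75,[.476,-.07,.175]),(90,[.478,-.075,.165]),(106,[.478,-.078,.16])]:
    Rf=pose(-66,tilt);q,e=ik(np.array(g)-.167*Rf[:,2],Rf,q);print(tilt,q.round(2),round(e,3),(np.array(g)-.167*Rf[:,2]).round(3),(np.array(g)-.367*Rf[:,2]).round(3))
st=plan(robot,[.476,-.07,.175],pose(-66,75),n=5)
st=plan(robot,[.478,-.078,.16],pose(-66,106),n=15,st=st)
```

```text
75 [ 0.31 -0.3   2.09 -0.75  1.34  0.06] 0.0 [0.431 0.031 0.3  ] [0.377 0.153 0.449]
90 [ 0.47 -0.16  2.11 -1.01  1.41  0.35] 0.0 [0.421 0.052 0.257] [0.353 0.205 0.367]
106 [ 0.59  0.08  2.08 -1.23  1.54  0.61] 0.0 [0.413 0.068 0.21 ] [0.336 0.242 0.269]
--call 1
[-0.007, 0.021, 0.032] [-0.104, 0.038, -0.05]
[-0.009, 0.019, 0.034] [-0.105, 0.038, -0.05]
[-0.01, 0.018, 0.037] [-0.104, 0.038, -0.049]
[-0.012, 0.015, 0.038] [-0.104, 0.038, -0.05]
[-0.014, 0.014, 0.04] [-0.105, 0.038, -0.05]
end TCP [0.4309 0.0313 0.2998]
--call 1
[-0.0, -0.016, 0.003] [-0.072, -0.0, -0.0]
[-0.0, -0.016, 0.003] [-0.072, -0.0, -0.0]
[-0.001, -0.015, 0.003] [-0.072, -0.0, -0.0]
[0.0, -0.017, 0.003] [-0.072, -0.0, -0.0]
[-0.0, -0.016, 0.003] [-0.073, -0.0, -0.0]
--call 2
[-0.0, -0.016, 0.003] [-0.072, -0.0, -0.0]
[-0.001, -0.016, 0.003] [-0.072, -0.0, -0.0]
[0.0, -0.017, 0.002] [-0.072, -0.0, -0.0]
[-0.0, -0.016, 0.003] [-0.072, -0.0, -0.0]
[-0.0, -0.017, 0.003] [-0.072, -0.0, -0.0]
--call 3
[-0.001, -0.016, 0.002] [-0.072, -0.0, -0.0]
[0.0, -0.017, 0.003] [-0.072, -0.0, -0.0]
[-0.0, -0.017, 0.002] [-0.073, -0.0, -0.0]
[-0.0, -0.017, 0.003] [-0.072, -0.0, -0.0]
[-0.001, -0.017, 0.002] [-0.072, -0.0, -0.0]
end TCP [0.413  0.0677 0.2097]
```

Request:
{"op": "arm_command", "data": {"motion": [{"slide":[-0.007,0.021,0.032],"turn":[-0.104,0.038,-0.05]},{"slide":[-0.009,0.019,0.034],"turn":[-0.104,0.038,-0.05]},{"slide":[-0.01,0.018,0.037],"turn":[-0.104,0.038,-0.05]},{"slide":[-0.012,0.015,0.038],"turn":[-0.104,0.038,-0.05]},{"slide":[-0.014,0.014,0.04],"turn":[-0.104,0.038,-0.05]}]}}

```text
t: 6.63
tool_pos: [0.4315, 0.03, 0.3004]
orientation: [2.377, 0.499, 0.195]
force: [1.4, 0.3, -0.5]
opening: 0.0519
```

Run:
```python
from plant import robot
from pour import *
show(robot)
c=robot.read_camera("top");crop(c,140,140,250,150,3.2,"pics/t9.png")
c=robot.read_camera("wrist");cv2.imwrite("pics/w9.png",c["pixels"])
st=plan(robot,[.478,-.078,.16],pose(-66,106),n=15)
```

```text
t 6.63 q [ 0.24  -0.287  2.169 -0.765  1.22   0.085] tcp [0.4315 0.03   0.3004] gp [ 0.4767 -0.0707  0.1751] x [0.915 0.404 0.005] z [ 0.271 -0.603 -0.75 ] F [ 1.4  0.3 -0.5] op 0.0519
--call 1
[-0.0, -0.016, 0.003] [-0.073, 0.001, -0.0]
[-0.0, -0.016, 0.002] [-0.073, 0.0, -0.001]
[-0.0, -0.016, 0.003] [-0.073, 0.001, -0.0]
[-0.0, -0.016, 0.003] [-0.072, 0.0, -0.001]
[-0.0, -0.016, 0.002] [-0.073, 0.001, -0.0]
--call 2
[-0.0, -0.016, 0.003] [-0.073, 0.0, -0.001]
[-0.0, -0.016, 0.002] [-0.073, 0.001, -0.0]
[-0.0, -0.016, 0.003] [-0.073, 0.0, -0.0]
[-0.0, -0.017, 0.002] [-0.073, 0.001, -0.001]
[-0.0, -0.016, 0.002] [-0.073, 0.0, -0.0]
--call 3
[-0.0, -0.017, 0.003] [-0.072, 0.001, -0.001]
[-0.0, -0.017, 0.002] [-0.073, 0.0, -0.0]
[-0.0, -0.016, 0.002] [-0.073, 0.001, -0.001]
[-0.0, -0.017, 0.002] [-0.073, 0.0, -0.0]
[-0.0, -0.017, 0.003] [-0.073, 0.001, -0.001]
end TCP [0.4133 0.0675 0.2098]
```

View pics/t9.png

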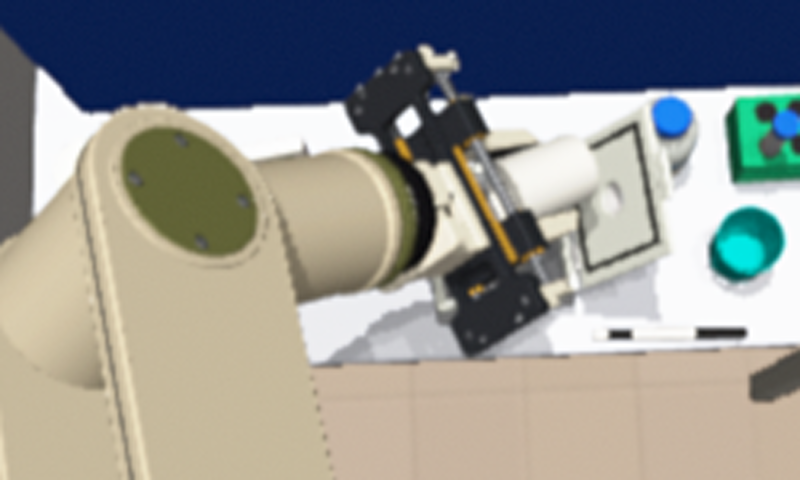

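View pics/w9.png

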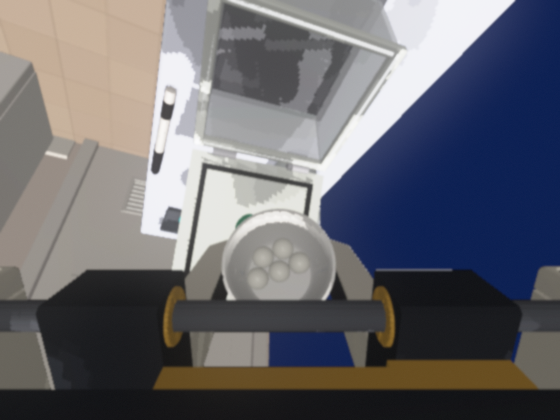

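Request:
{"op": "arm_command", "data": {"motion": [{"slide":[0,-0.016,0.003],"turn":[-0.073,0,0]},{"slide":[0,-0.016,0.003],"turn":[-0.073,0,0]},{"slide":[0,-0.016,0.003],"turn":[-0.073,0,0]},{"slide":[0,-0.016,0.003],"turn":[-0.073,0,0]},{"slide":[0,-0.016,0.003],"turn":[-0.073,0,0]}]}}

```text
t: 7.15
tool_pos: [0.4245, 0.0475, 0.2741]
orientation: [2.2, 0.458, 0.23]
force: [0.1, 0.3, -1.7]
opening: 0.0523
```

Run:
```python
from plant import robot
from pour import *
show(robot)
c=robot.read_camera("top");crop(c,140,140,250,150,3.2,"pics/t10.png")
c=robot.read_camera("side");cv2.imwrite("pics/s10.png",c["pixels"])
c=robot.read_camera("wrist");cv2.imwrite("pics/w10.png",c["pixels"])
```

```text
t 7.15 q [ 0.345 -0.197  2.2   -0.97   1.255  0.316] tcp [0.4245 0.0475 0.2741] gp [ 0.4777 -0.0724  0.1709] x [0.916 0.402 0.006] z [ 0.319 -0.718 -0.618] F [ 0.1  0.3 -1.7] op 0.0523
```

View pics/s10.png

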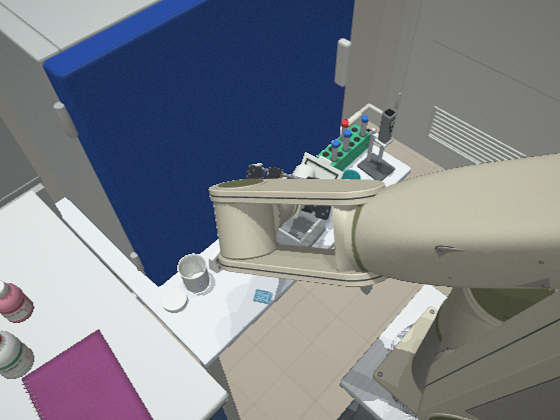

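View pics/w10.png

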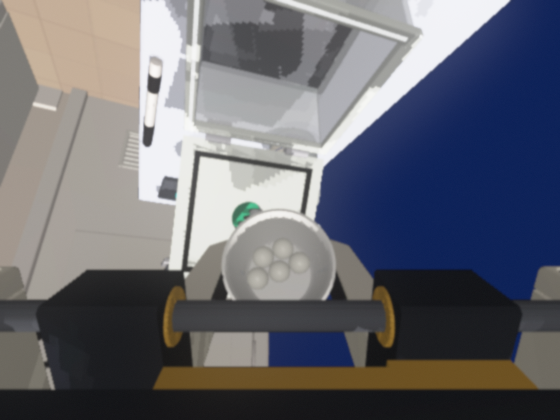

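Request:
{"op": "arm_command", "data": {"motion": [{"slide":[0,-0.016,0.003],"turn":[-0.073,0,0]},{"slide":[0,-0.016,0.003],"turn":[-0.073,0,0]},{"slide":[0,-0.016,0.003],"turn":[-0.06,0,0]},{"slide":[0,-0.012,0.003],"turn":[-0.05,0,0]},{"slide":[0,-0.012,0.003],"turn":[-0.05,0,0]}]}}

```text
t: 7.72
tool_pos: [0.4203, 0.0576, 0.2473]
orientation: [2.05, 0.427, 0.257]
force: [-0.3, -0.1, -0.6]
opening: 0.0521
```

Run:
```python
from plant import robot
from pour import *
show(robot)
c=robot.read_camera("wrist");cv2.imwrite("pics/w11.png",c["pixels"])
plan(robot,[.478,-.078,.16],pose(-66,106),n=5)
```

```text
t 7.72 q [ 0.412 -0.081  2.209 -1.127  1.305  0.501] tcp [0.4203 0.0576 0.2473] gp [ 0.4792 -0.0754  0.1653] x [0.915 0.402 0.005] z [ 0.353 -0.797 -0.491] F [-0.3 -0.1 -0.6] op 0.0521
--call 1
[-0.001, -0.019, 0.002] [-0.084, 0.001, -0.002]
[-0.001, -0.019, 0.002] [-0.083, 0.001, -0.002]
[-0.001, -0.019, 0.003] [-0.084, 0.002, -0.002]
[-0.001, -0.019, 0.002] [-0.083, 0.001, -0.002]
[-0.001, -0.019, 0.002] [-0.084, 0.001, -0.002]
end TCP [0.4132 0.0675 0.2099]
```

View pics/w11.png

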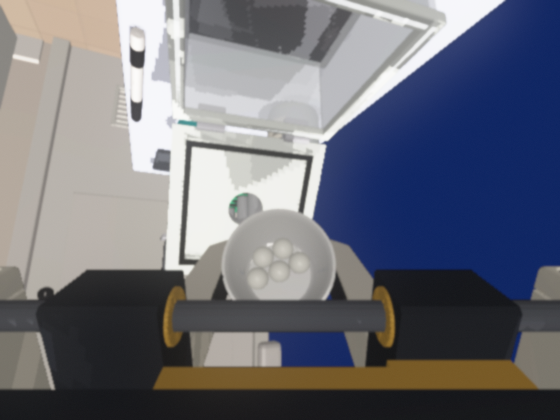

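Run:
```python
from plant import robot
from pour import *
plan(robot,[.474,-.080,.16],pose(-75,107),n=5)
```

```text
--call 1
[0.009, -0.02, 0.003] [-0.09, -0.057, 0.022]
[0.009, -0.02, 0.002] [-0.091, -0.057, 0.023]
[0.009, -0.021, 0.003] [-0.09, -0.056, 0.022]
[0.009, -0.02, 0.002] [-0.091, -0.057, 0.023]
[0.009, -0.021, 0.003] [-0.09, -0.057, 0.022]
end TCP [0.4324 0.0748 0.2069]
```

Request:
{"op": "arm_command", "data": {"motion": [{"slide":[0.009,-0.02,0.003],"turn":[-0.09,-0.057,0.022]},{"slide":[0.009,-0.02,0.003],"turn":[-0.09,-0.057,0.022]},{"slide":[0.009,-0.02,0.003],"turn":[-0.09,-0.057,0.022]},{"slide":[0.009,-0.02,0.002],"turn":[-0.09,-0.057,0.022]},{"slide":[0.009,-0.02,0.002],"turn":[-0.09,-0.057,0.022]}]}}

```text
t: 8.18
tool_pos: [0.4333, 0.0748, 0.2086]
orientation: [1.846, 0.241, 0.181]
force: [-0.6, 0.3, -0.9]
opening: 0.0518
```

Run:
```python
from plant import robot
from pour import *
show(robot)
c=robot.read_camera("wrist");cv2.imwrite("pics/w12.png",c["pixels"])
c=robot.read_camera("side");cv2.imwrite("pics/s12.png",c["pixels"])
```

```text
t 8.18 q [ 0.467  0.236  2.063 -1.221  1.53   0.751] tcp [0.4333 0.0748 0.2086] gp [ 0.4745 -0.08    0.1614] x [0.966 0.257 0.   ] z [ 0.247 -0.927 -0.283] F [-0.6  0.3 -0.9] op 0.0518
```

View pics/w12.png

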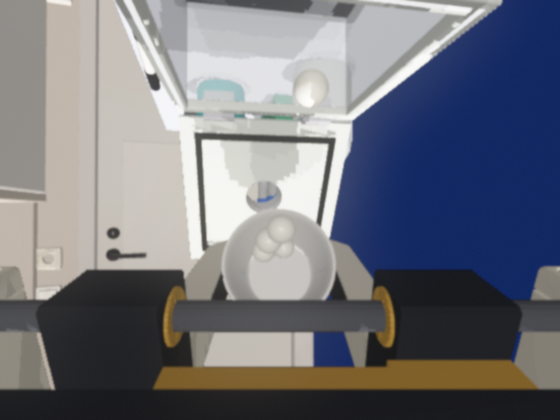

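View pics/s12.png

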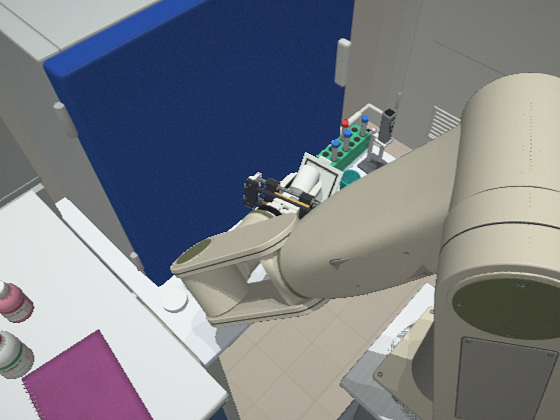

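Request:
{"op": "arm_command", "data": {"motion": [{"slide":[0,0,0],"turn":[-0.03,0,0]},{"slide":[0,0,0],"turn":[0,0,0]},{"slide":[0,0,0],"turn":[0,0,0]},{"slide":[0,0,0],"turn":[0,0,0]},{"slide":[0,0,0],"turn":[0,0,0]}]}}

```text
t: 8.7
tool_pos: [0.4327, 0.0746, 0.209]
orientation: [1.831, 0.242, 0.185]
force: [-0.3, 0.8, -1.1]
opening: 0.0519
```

Run:
```python
from plant import robot
from pour import *
show(robot)
c=robot.read_camera("wrist");cv2.imwrite("pics/w13.png",c["pixels"])
```

```text
t 8.7 q [ 0.469  0.239  2.065 -1.233  1.537  0.757] tcp [0.4327 0.0746 0.209 ] gp [ 0.4747 -0.0807  0.1641] x [0.965 0.261 0.   ] z [ 0.251 -0.93  -0.268] F [-0.3  0.8 -1.1] op 0.0519
```

View pics/w13.png

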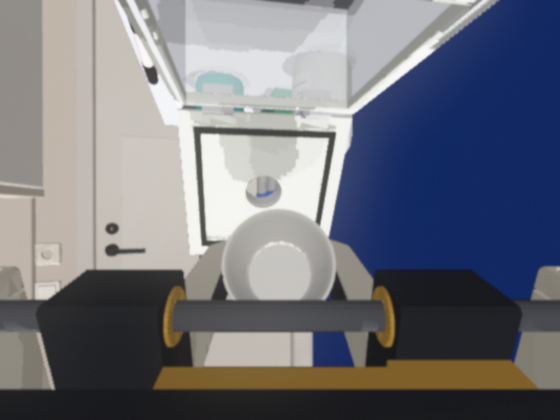

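Run:
```python
from plant import robot
from pour import *
st=plan(robot,[.45,0.0,.2],pose(-75,63))
st=plan(robot,[.435,.192,.14],rot([.985,-.171,.006],[.100,.55,-.829]),st=st)
```

```text
--call 1
[-0.001, 0.036, -0.021] [0.156, -0.0, 0.0]
[-0.0, 0.033, -0.022] [0.157, -0.001, 0.0]
[-0.001, 0.032, -0.022] [0.156, -0.0, 0.001]
[-0.0, 0.031, -0.021] [0.156, -0.0, -0.0]
[-0.001, 0.028, -0.022] [0.157, -0.001, 0.0]
--call 2
[-0.001, 0.027, -0.02] [0.156, -0.0, 0.0]
[-0.0, 0.025, -0.021] [0.156, -0.0, 0.001]
[-0.001, 0.023, -0.019] [0.157, -0.001, -0.0]
[-0.001, 0.022, -0.019] [0.156, -0.0, -0.0]
[-0.0, 0.02, -0.018] [0.156, -0.001, 0.0]
end TCP [0.4287 0.0798 0.345 ]
--call 1
[0.005, -0.002, -0.006] [0.146, 0.003, 0.061]
[0.004, -0.003, -0.003] [0.145, 0.003, 0.06]
[0.002, -0.003, -0.001] [0.146, 0.003, 0.061]
[0.002, -0.003, 0.001] [0.145, 0.003, 0.061]
[0.001, -0.003, 0.004] [0.146, 0.004, 0.061]
--call 2
[-0.001, -0.003, 0.006] [0.145, 0.003, 0.06]
[-0.001, -0.002, 0.009] [0.146, 0.003, 0.061]
[-0.002, -0.002, 0.011] [0.145, 0.003, 0.061]
[-0.003, -0.001, 0.013] [0.146, 0.003, 0.061]
[-0.005, 0.0, 0.016] [0.146, 0.003, 0.06]
--call 3
[-0.005, 0.002, 0.017] [0.145, 0.003, 0.061]
[-0.006, 0.002, 0.02] [0.146, 0.003, 0.061]
[-0.007, 0.005, 0.022] [0.145, 0.003, 0.061]
[-0.007, 0.006, 0.023] [0.146, 0.003, 0.06]
[-0.009, 0.008, 0.026] [0.145, 0.004, 0.061]
end TCP [0.4182 0.1003 0.2783]
```

Request:
{"op": "arm_command", "data": {"motion": [{"slide":[0,0.036,-0.021],"turn":[0.156,0,0]},{"slide":[0,0.033,-0.022],"turn":[0.156,0,0]},{"slide":[0,0.032,-0.022],"turn":[0.156,0,0]},{"slide":[0,0.031,-0.021],"turn":[0.156,0,0]},{"slide":[0,0.028,-0.022],"turn":[0.156,0,0]}]}}

```text
t: 9.17
tool_pos: [0.4291, 0.0878, 0.2853]
orientation: [2.22, 0.296, 0.144]
force: [0.2, 0.1, -0.7]
opening: 0.0521
```

Request:
{"op": "arm_command", "data": {"motion": [{"slide":[0,0.027,-0.02],"turn":[0.156,0,0]},{"slide":[0,0.025,-0.021],"turn":[0.156,0,0]},{"slide":[0,0.023,-0.019],"turn":[0.156,0,0]},{"slide":[0,0.022,-0.019],"turn":[0.156,0,0]},{"slide":[0,0.02,-0.018],"turn":[0.156,0,0]}]}}

```text
t: 9.58
tool_pos: [0.4309, 0.0808, 0.3457]
orientation: [2.606, 0.347, 0.093]
force: [0.4, -0.6, -0.1]
opening: 0.0519
```

Request:
{"op": "arm_command", "data": {"motion": [{"slide":[0.005,-0.002,-0.006],"turn":[0.146,0.003,0.061]},{"slide":[0.004,-0.003,-0.003],"turn":[0.146,0.003,0.061]},{"slide":[0.002,-0.003,-0.001],"turn":[0.146,0.003,0.061]},{"slide":[0.002,-0.003,0.001],"turn":[0.146,0.003,0.061]},{"slide":[0.001,-0.003,0.004],"turn":[0.146,0.003,0.061]}]}}

```text
t: 10.0
tool_pos: [0.4352, 0.0885, 0.3448]
orientation: [2.992, 0.176, 0.1]
force: [0.1, -0.2, -0.8]
opening: 0.0524
```

Request:
{"op": "arm_command", "data": {"motion": [{"slide":[-0.001,-0.003,0.006],"turn":[0.146,0.003,0.061]},{"slide":[-0.001,-0.002,0.009],"turn":[0.146,0.003,0.061]},{"slide":[-0.002,-0.002,0.011],"turn":[0.146,0.003,0.061]},{"slide":[-0.003,-0.001,0.013],"turn":[0.146,0.003,0.061]},{"slide":[-0.005,0,0.016],"turn":[0.146,0.003,0.061]}]}}

```text
t: 10.42
tool_pos: [0.4316, 0.0921, 0.3223]
orientation: [-2.914, 0.034, -0.092]
force: [0.3, -0.1, -1.1]
opening: 0.0522
```

Request:
{"op": "arm_command", "data": {"motion": [{"slide":[-0.005,0.002,0.017],"turn":[0.146,0.003,0.061]},{"slide":[-0.006,0.002,0.02],"turn":[0.146,0.003,0.061]},{"slide":[-0.007,0.005,0.022],"turn":[0.146,0.003,0.061]},{"slide":[-0.007,0.006,0.023],"turn":[0.146,0.003,0.061]},{"slide":[-0.009,0.008,0.026],"turn":[0.146,0.003,0.061]}]}}

```text
t: 10.83
tool_pos: [0.4206, 0.101, 0.278]
orientation: [-2.537, 0.217, -0.075]
force: [-0.5, -0.2, -0.7]
opening: 0.0521
```

Run:
```python
from plant import robot
from pour import *
show(robot)
c=robot.read_camera("wrist");cv2.imwrite("pics/w14.png",c["pixels"])
c=robot.read_camera("top");crop(c,140,150,250,110,3.2,"pics/t14.png")
plan(robot,[.435,.192,.06],rot([.985,-.171,.006],[.100,.55,-.829]),n=5)
```

```text
t 10.83 q [-0.14  -0.294  2.19   0.627  1.28  -0.165] tcp [0.4206 0.101  0.278 ] gp [0.4375 0.1934 0.1399] x [ 0.985 -0.172  0.006] z [ 0.101  0.553 -0.827] F [-0.5 -0.2 -0.7] op 0.0521
--call 1
[-0.0, 0.022, 0.032] [-0.001, 0.002, -0.002]
[-0.001, 0.022, 0.031] [-0.001, 0.001, -0.001]
[-0.0, 0.022, 0.032] [-0.0, 0.002, -0.002]
[-0.001, 0.022, 0.032] [-0.001, 0.001, -0.001]
[0.0, 0.022, 0.031] [-0.001, 0.002, -0.002]
end TCP [0.4183 0.1    0.1985]
```

View pics/w14.png

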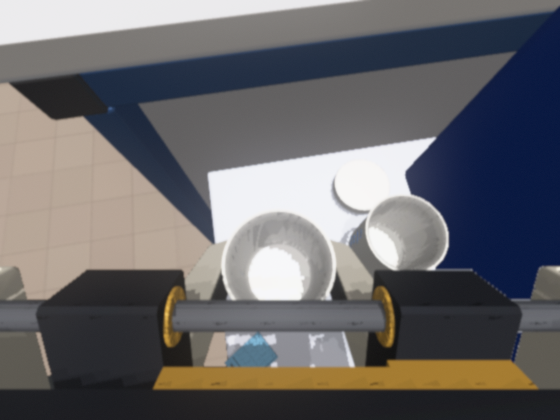

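View pics/t14.png

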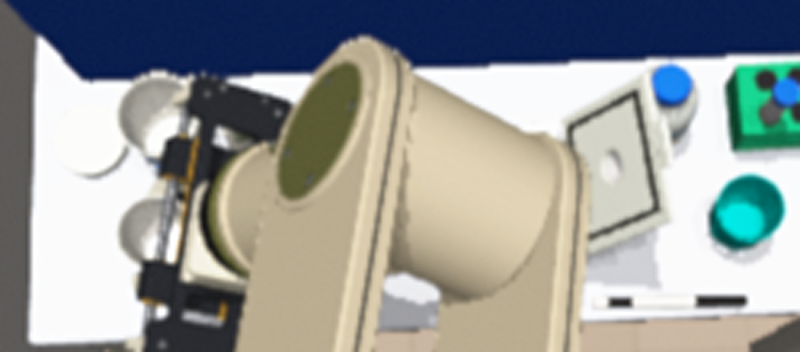

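Request:
{"op": "arm_command", "data": {"motion": [{"slide":[0,0.022,0.032],"turn":[0,0,0]},{"slide":[0,0.022,0.032],"turn":[0,0,0]},{"slide":[0,0.022,0.032],"turn":[0,0,0]},{"slide":[0,0.022,0.032],"turn":[0,0,0]},{"slide":[0,0.022,0.031],"turn":[0,0,0]}]}}

```text
t: 11.35
tool_pos: [0.4212, 0.1001, 0.2006]
orientation: [-2.543, 0.213, -0.074]
force: [0.3, 0.2, -0.7]
opening: 0.0518
```

Run:
```python
from plant import robot
from pour import *
show(robot)
plan(robot,[.435,.192,.041],rot([.985,-.171,.006],[.100,.55,-.829]),n=5)
```

```text
t 11.35 q [-0.14  -0.147  2.228  0.663  1.133 -0.284] tcp [0.4212 0.1001 0.2006] gp [0.4378 0.1917 0.062 ] x [ 0.986 -0.168  0.007] z [ 0.099  0.548 -0.83 ] F [ 0.3  0.2 -0.7] op 0.0518
--call 1
[-0.001, 0.006, 0.009] [0.001, 0.0, 0.001]
[-0.002, 0.006, 0.008] [0.001, 0.0, 0.001]
[-0.001, 0.006, 0.009] [0.0, 0.0, 0.001]
[-0.002, 0.006, 0.009] [0.001, 0.0, 0.001]
[-0.001, 0.007, 0.008] [0.001, 0.001, 0.001]
end TCP [0.4184 0.0999 0.1794]
```

Request:
{"op": "arm_command", "data": {"motion": [{"slide":[-0.001,0.007,0.01],"turn":[0,0,0]},{"slide":[-0.001,0.006,0.01],"turn":[0,0,0]},{"slide":[-0.001,0.006,0.008],"turn":[0,0,0]},{"slide":[-0.001,0.005,0.008],"turn":[0,0,0]},{"slide":[0,0,0],"turn":[0,0,0]}]}}

```text
t: 11.77
tool_pos: [0.4193, 0.1006, 0.1831]
orientation: [-2.54, 0.216, -0.073]
force: [-0.1, -0.6, -1.1]
opening: 0.0519
```

Run:
```python
from plant import robot
from pour import *
show(robot)
plan(robot,[.435,.192,.041],rot([.985,-.171,.006],[.100,.55,-.829]),n=5)
c=robot.read_camera("side");crop(c,150,200,200,150,4,"pics/s15.png")
```

```text
t 11.77 q [-0.14  -0.112  2.236  0.678  1.1   -0.313] tcp [0.4193 0.1006 0.1831] gp [0.4358 0.1926 0.0447] x [ 0.985 -0.17   0.005] z [ 0.099  0.551 -0.829] F [-0.1 -0.6 -1.1] op 0.0519
--call 1
[-0.0, 0.001, 0.001] [-0.0, 0.0, 0.0]
[-0.001, 0.002, 0.002] [-0.0, 0.001, 0.0]
[-0.0, 0.001, 0.001] [-0.001, 0.0, 0.0]
[-0.001, 0.001, 0.001] [0.0, 0.001, 0.0]
[-0.0, 0.001, 0.002] [0.0, 0.0, 0.0]
end TCP [0.4185 0.1004 0.1794]
```

View pics/s15.png

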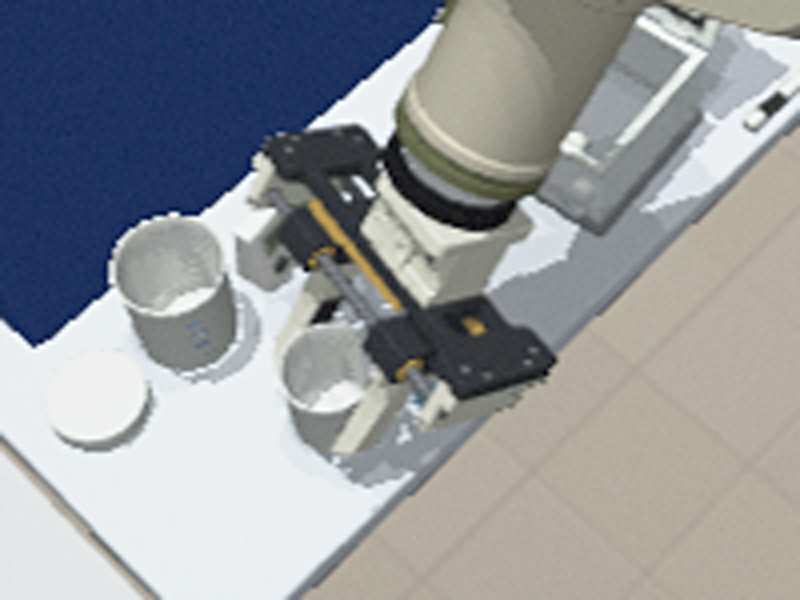

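Request:
{"op": "arm_command", "data": {"motion": [{"slide":[-0.001,0.003,0.004],"turn":[0,0,0]},{"slide":[-0.001,0.003,0.004],"turn":[0,0,0]},{"slide":[0,0,0],"turn":[0,0,0]},{"slide":[0,0,0],"turn":[0,0,0]},{"slide":[0,0,0],"turn":[0,0,0]}]}}

```text
t: 12.23
tool_pos: [0.4185, 0.1005, 0.1792]
orientation: [-2.54, 0.216, -0.073]
force: [-0.4, 0.5, -0.8]
opening: 0.0518
```

Run:
```python
from plant import robot
from pour import *
show(robot)
```

```text
t 12.23 q [-0.141 -0.106  2.239  0.682  1.093 -0.32 ] tcp [0.4185 0.1005 0.1792] gp [0.4351 0.1925 0.0408] x [ 0.985 -0.17   0.005] z [ 0.099  0.551 -0.829] F [-0.4  0.5 -0.8] op 0.0518
```

Request:
{"op": "arm_command", "data": {"motion": [{"slide":[0,0.001,0.001],"turn":[0,0,0]},{"slide":[0,0,0],"turn":[0,0,0]},{"slide":[0,0,0],"turn":[0,0,0]},{"slide":[0,0,0],"turn":[0,0,0]},{"slide":[0,0,0],"turn":[0,0,0]}], "gripper": 90}}

```text
t: 12.65
tool_pos: [0.4185, 0.1004, 0.1786]
orientation: [-2.54, 0.216, -0.073]
force: [0.4, 0.1, 0.3]
opening: 0.0802
```

Request:
{"op": "arm_command", "data": {"motion": [{"slide":[0,0,-0.04],"turn":[0,0,0]},{"slide":[0,0,-0.06],"turn":[0,0,0]},{"slide":[0,0,-0.08],"turn":[0,0,0]},{"slide":[0,0,-0.08],"turn":[0,0,0]},{"slide":[0,0,-0.08],"turn":[0,0,0]}]}}

```text
t: 13.07
tool_pos: [0.4044, 0.025, 0.2923]
orientation: [-2.54, 0.216, -0.072]
force: [0.9, -0.5, -0.1]
opening: 0.0835
```

Run:
```python
from plant import robot
from pour import *
show(robot)
c=robot.read_camera("wrist");cv2.imwrite("pics/w16.png",c["pixels"])
plan(robot,[.40,-.14,.30],rot([0,-1,0],[0,0,-1]))
```

```text
t 13.07 q [-0.336 -0.34   2.197  0.593  1.422 -0.298] tcp [0.4044 0.025  0.2923] gp [0.4208 0.117  0.1539] x [ 0.985 -0.17   0.004] z [ 0.098  0.551 -0.829] F [ 0.9 -0.5 -0.1] op 0.0835
--call 1
[-0.007, 0.008, -0.043] [-0.067, 0.054, 0.181]
[-0.004, 0.008, -0.042] [-0.066, 0.054, 0.181]
[-0.0, 0.01, -0.04] [-0.067, 0.054, 0.181]
[0.002, 0.009, -0.04] [-0.066, 0.054, 0.182]
[0.006, 0.01, -0.039] [-0.067, 0.054, 0.181]
--call 2
[0.009, 0.009, -0.037] [-0.067, 0.054, 0.181]
[0.013, 0.008, -0.036] [-0.066, 0.054, 0.181]
[0.015, 0.008, -0.034] [-0.067, 0.054, 0.181]
[0.018, 0.006, -0.033] [-0.067, 0.054, 0.181]
[0.021, 0.005, -0.032] [-0.066, 0.054, 0.181]
--call 3
[0.023, 0.002, -0.03] [-0.067, 0.054, 0.182]
[0.025, 0.001, -0.029] [-0.066, 0.054, 0.181]
[0.028, -0.003, -0.027] [-0.067, 0.054, 0.181]
[0.029, -0.004, -0.025] [-0.067, 0.053, 0.181]
[0.031, -0.008, -0.025] [-0.066, 0.054, 0.181]
end TCP [ 0.4001 -0.1401  0.4671]
```

View pics/w16.png

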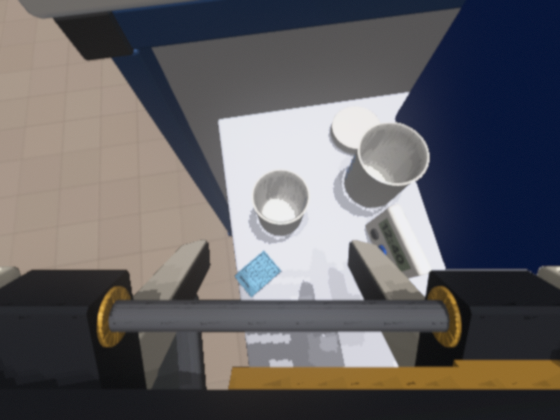

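Run:
```python
from plant import robot
from pour import *
st=plan(robot,[.42,-.21,.26],rot([1,0,0],[0,0,-1]),n=10)
q=robot.read_state()["q"]
for g in ([.42,-.21,.26],[.42,-.21,.16],[.42,-.03,.16],[.42,-.01,.095]):
    Rf=rot([1,0,0],[0,0,-1]);q,e=ik(np.array(g)-.167*Rf[:,2],Rf,q);print(q.round(2),round(e,3))
```

```text
--call 1
[0.016, 0.028, -0.065] [-0.118, -0.012, -0.033]
[0.014, 0.031, -0.061] [-0.118, -0.013, -0.032]
[0.013, 0.036, -0.059] [-0.118, -0.012, -0.033]
[0.012, 0.039, -0.054] [-0.118, -0.012, -0.032]
[0.01, 0.042, -0.051] [-0.118, -0.013, -0.033]
--call 2
[0.009, 0.046, -0.047] [-0.118, -0.012, -0.033]
[0.007, 0.048, -0.042] [-0.118, -0.013, -0.032]
[0.006, 0.051, -0.039] [-0.118, -0.012, -0.033]
[0.004, 0.052, -0.034] [-0.118, -0.012, -0.033]
[0.003, 0.055, -0.029] [-0.118, -0.013, -0.032]
end TCP [ 0.4198 -0.2099  0.4271]
[-0.57 -0.24  1.8   0.    1.58 -0.57] 0.0
[-0.57 -0.18  1.91 -0.    1.41 -0.57] 0.0
[-0.19 -0.33  2.03 -0.    1.44 -0.19] 0.0
[-0.14 -0.26  2.09 -0.    1.32 -0.14] 0.0
```

Request:
{"op": "arm_command", "data": {"motion": [{"slide":[0.016,0.028,-0.065],"turn":[-0.118,-0.012,-0.033]},{"slide":[0.014,0.031,-0.061],"turn":[-0.118,-0.012,-0.033]},{"slide":[0.013,0.036,-0.059],"turn":[-0.118,-0.012,-0.033]},{"slide":[0.012,0.039,-0.054],"turn":[-0.118,-0.012,-0.033]},{"slide":[0.01,0.042,-0.051],"turn":[-0.118,-0.013,-0.033]}], "gripper": 0}}

```text
t: 13.53
tool_pos: [0.4141, -0.0946, 0.3634]
orientation: [-2.845, 0.116, -0.036]
force: [-0.6, 0.3, -0.4]
opening: 0.0548
```

Request:
{"op": "arm_command", "data": {"motion": [{"slide":[0.009,0.046,-0.047],"turn":[-0.118,-0.012,-0.033]},{"slide":[0.007,0.048,-0.042],"turn":[-0.118,-0.012,-0.032]},{"slide":[0.006,0.051,-0.039],"turn":[-0.118,-0.012,-0.033]},{"slide":[0.004,0.052,-0.034],"turn":[-0.118,-0.012,-0.033]},{"slide":[0.003,0.055,-0.029],"turn":[-0.118,-0.013,-0.032]}]}}

```text
t: 13.95
tool_pos: [0.4196, -0.2085, 0.4207]
orientation: [3.141, 0.002, -0.009]
force: [0.7, 0.1, 0.1]
opening: 0.0211
```

Run:
```python
from plant import robot
from pour import *
import pickle
show(robot)
c=robot.read_camera("wrist");cv2.imwrite("pics/w17.png",c["pixels"]);pickle.dump(c,open("w17.pkl","wb"))
c=robot.read_camera("top");pickle.dump(c,open("t17.pkl","wb"));crop(c,140,150,250,110,3.2,"pics/t17.png")
plan(robot,[.42,-.21,.16],rot([1,0,0],[0,0,-1]),n=5)
```

```text
t 13.95 q [-0.569 -0.236  1.813 -0.003  1.569 -0.571] tcp [ 0.4196 -0.2085  0.4207] gp [ 0.4187 -0.2085  0.2537] x [ 1.     0.002 -0.005] z [-0.005 -0.    -1.   ] F [0.7 0.1 0.1] op 0.0211
--call 1
[0.0, 0.0, 0.047] [0.001, 0.001, -0.0]
[0.0, 0.0, 0.048] [0.001, 0.001, -0.0]
[0.0, 0.001, 0.047] [0.001, 0.002, -0.0]
[0.0, -0.0, 0.048] [0.001, 0.001, -0.0]
[0.0, 0.0, 0.047] [0.0, 0.001, -0.0]
end TCP [ 0.4198 -0.21    0.3271]
```

View pics/w17.png

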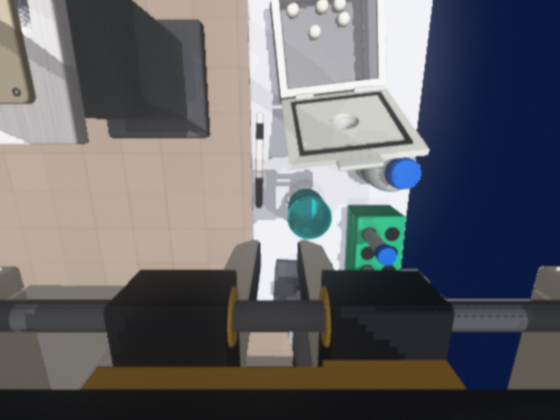

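View pics/t17.png

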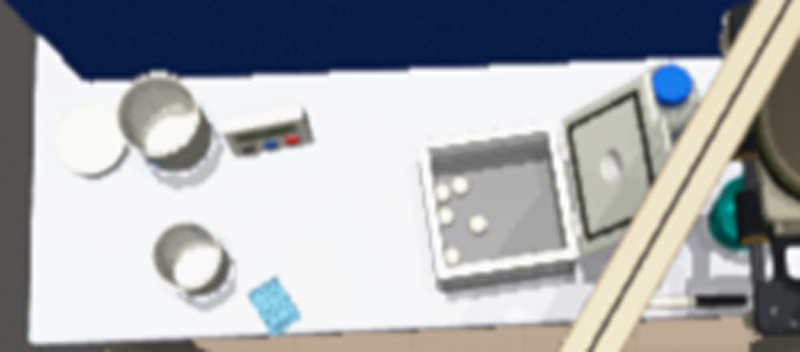

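Request:
{"op": "arm_command", "data": {"motion": [{"slide":[0,0,0.047],"turn":[0,0.001,0]},{"slide":[0,0,0.047],"turn":[0,0.001,0]},{"slide":[0,0,0.047],"turn":[0,0.001,0]},{"slide":[0,0,0.047],"turn":[0,0.001,0]},{"slide":[0,0,0.047],"turn":[0,0.001,0]}]}}

```text
t: 14.47
tool_pos: [0.419, -0.2063, 0.3244]
orientation: [-3.137, -0.001, 0.005]
force: [-0.0, 0.2, -0.4]
opening: -0.0001
```

Request:
{"op": "arm_command", "data": {"motion": [{"slide":[0,-0.05,0],"turn":[0,0,0]},{"slide":[0,-0.05,0],"turn":[0,0,0]},{"slide":[0,-0.05,0],"turn":[0,0,0]},{"slide":[0,-0.05,0],"turn":[0,0,0]},{"slide":[0,-0.05,0],"turn":[0,0,0]}]}}

```text
t: 14.88
tool_pos: [0.4187, -0.1058, 0.3255]
orientation: [-3.138, -0.0, 0.006]
force: [0.7, -1.6, -0.7]
opening: 0.0002
```

Run:
```python
from plant import robot
from pour import *
show(robot)
c=robot.read_camera("wrist");cv2.imwrite("pics/w18.png",c["pixels"])
c=robot.read_camera("side");crop(c,200,90,220,180,3.3,"pics/s18.png")
```

```text
t 14.88 q [-3.670e-01 -2.890e-01  2.031e+00  2.000e-03  1.404e+00 -3.680e-01] tcp [ 0.4187 -0.1058  0.3255] gp [ 0.418  -0.1051  0.1585] x [ 1.     0.    -0.004] z [-0.004  0.004 -1.   ] F [ 0.7 -1.6 -0.7] op 0.0002
```

View pics/w18.png

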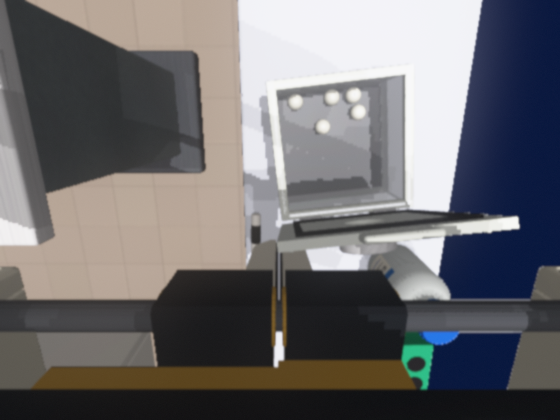

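View pics/s18.png

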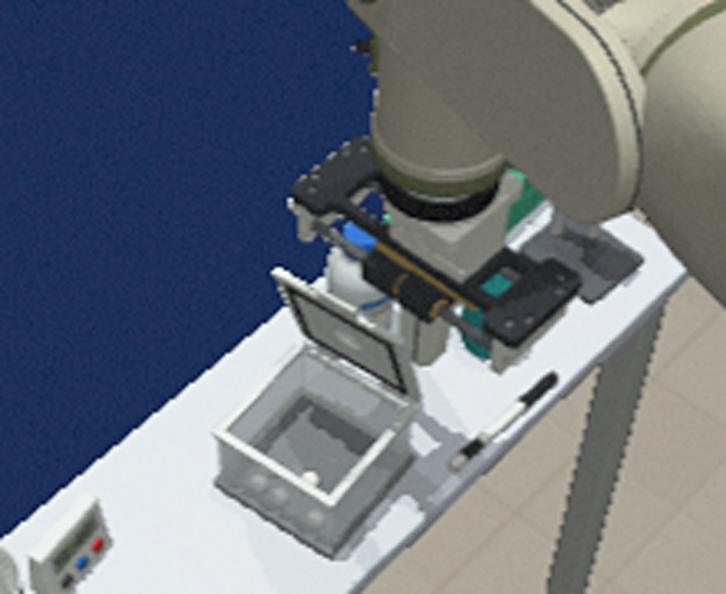

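Request:
{"op": "arm_command", "data": {"motion": [{"slide":[0,-0.04,0],"turn":[0,0,0]},{"slide":[0,-0.04,0],"turn":[0,0,0]},{"slide":[0,-0.04,0],"turn":[0,0,0]},{"slide":[0,-0.04,0],"turn":[0,0,0]},{"slide":[0,-0.04,0],"turn":[0,0,0]}]}}

```text
t: 15.4
tool_pos: [0.4189, -0.0268, 0.326]
orientation: [-3.138, -0.0, 0.005]
force: [0.4, -0.3, -0.8]
opening: 0.0004
```

Run:
```python
from plant import robot
from pour import *
show(robot)
c=robot.read_camera("side");crop(c,200,90,220,180,3.3,"pics/s19.png")
```

```text
t 15.4 q [-0.187 -0.328  2.061  0.003  1.412 -0.188] tcp [ 0.4189 -0.0268  0.326 ] gp [ 0.4184 -0.0263  0.159 ] x [ 1.     0.    -0.003] z [-0.003  0.003 -1.   ] F [ 0.4 -0.3 -0.8] op 0.0004
```

View pics/s19.png

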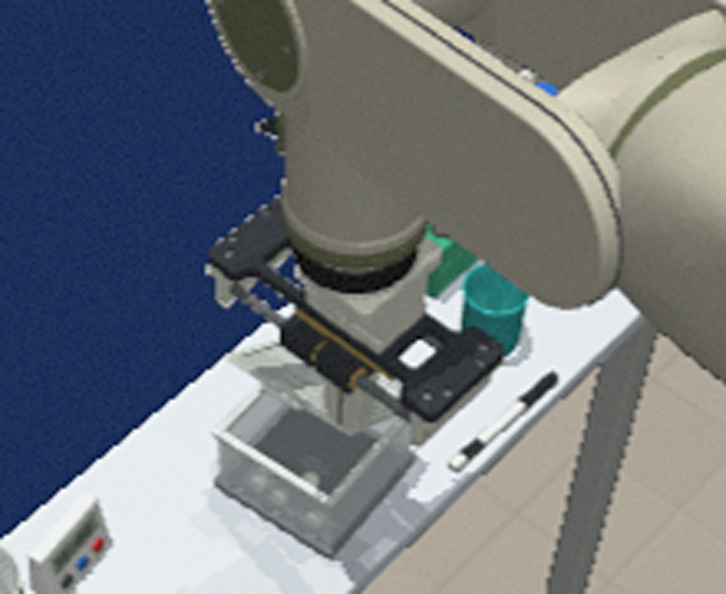

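Request:
{"op": "arm_command", "data": {"motion": [{"slide":[0,-0.01,0.02],"turn":[0,0,0]},{"slide":[0,-0.01,0.025],"turn":[0,0,0]},{"slide":[0,-0.005,0.025],"turn":[0,0,0]},{"slide":[0,0,0.025],"turn":[0,0,0]},{"slide":[0,0,0.025],"turn":[0,0,0]}]}}

```text
t: 15.87
tool_pos: [0.4186, -0.0173, 0.2766]
orientation: [-3.139, -0.001, 0.007]
force: [-0.4, -0.9, -0.1]
opening: 0.0003
```

Run:
```python
from plant import robot
from pour import *
show(robot)
c=robot.read_camera("side");crop(c,200,90,220,180,3.3,"pics/s20.png")
```

```text
t 15.87 q [-1.650e-01 -2.770e-01  2.115e+00  2.000e-03  1.309e+00 -1.660e-01] tcp [ 0.4186 -0.0173  0.2766] gp [ 0.4179 -0.0169  0.1096] x [ 1.     0.    -0.004] z [-0.004  0.003 -1.   ] F [-0.4 -0.9 -0.1] op 0.0003
```

View pics/s20.png

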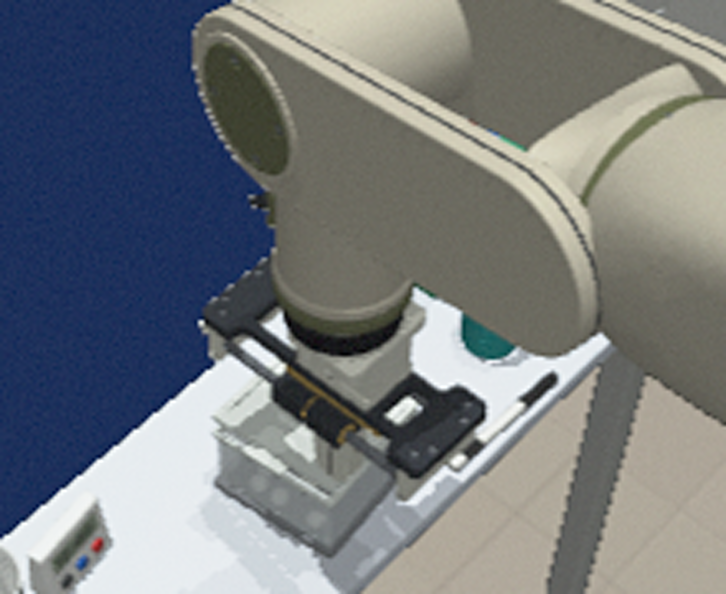

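Request:
{"op": "arm_command", "data": {"motion": [{"slide":[0,0,0.014],"turn":[0,0,0]},{"slide":[0,0,0.012],"turn":[0,0,0]},{"slide":[0,0,0.008],"turn":[0,0,0]},{"slide":[0,0,0.003],"turn":[0,0,0]},{"slide":[0,0,0],"turn":[0,0,0]}]}}

```text
t: 16.33
tool_pos: [0.4189, -0.017, 0.2636]
orientation: [-3.139, -0.001, 0.004]
force: [0.6, -0.7, 0.3]
opening: 0.0003
```

Run:
```python
from plant import robot
from pour import *
show(robot)
c=robot.read_camera("wrist");cv2.imwrite("pics/w21.png",c["pixels"])
```

```text
t 16.33 q [-1.640e-01 -2.600e-01  2.126e+00  2.000e-03  1.279e+00 -1.650e-01] tcp [ 0.4189 -0.017   0.2636] gp [ 0.4185 -0.0166  0.0966] x [ 1.     0.001 -0.003] z [-0.003  0.003 -1.   ] F [ 0.6 -0.7  0.3] op 0.0003
```

View pics/w21.png

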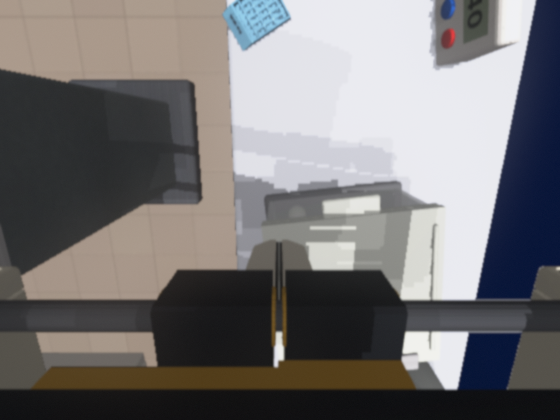

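Request:
{"op": "arm_command", "data": {"motion": [{"slide":[0,0,0.003],"turn":[0,0,0]},{"slide":[0,0,0.003],"turn":[0,0,0]},{"slide":[0,0,0],"turn":[0,0,0]},{"slide":[0,0,0],"turn":[0,0,0]},{"slide":[0,0,0],"turn":[0,0,0]}]}}

```text
t: 16.8
tool_pos: [0.4193, -0.017, 0.263]
orientation: [-3.139, -0.002, 0.003]
force: [-7.7, 1.8, 16.9]
opening: 0.0009
```

Run:
```python
from plant import robot
from pour import *
show(robot)
```

```text
t 16.8 q [-1.640e-01 -2.590e-01  2.126e+00  2.000e-03  1.277e+00 -1.650e-01] tcp [ 0.4193 -0.017   0.263 ] gp [ 0.419  -0.0166  0.096 ] x [ 1.     0.001 -0.002] z [-0.002  0.002 -1.   ] F [-7.7  1.8 16.9] op 0.0009
```

Request:
{"op": "arm_command", "data": {"motion": [{"slide":[0,0,-0.03],"turn":[0,0,0]},{"slide":[0,0,-0.07],"turn":[0,0,0]},{"slide":[0,0,-0.09],"turn":[0,0,0]},{"slide":[0,0,-0.1],"turn":[0,0,0]},{"slide":[0,0,-0.1],"turn":[0,0,0]}]}}

```text
t: 17.22
tool_pos: [0.4188, -0.0172, 0.4186]
orientation: [-3.139, -0.001, 0.005]
force: [0.7, 0.5, -0.9]
opening: 0.0005
```

Run:
```python
from plant import robot
from pour import *
show(robot)
plan(robot,[.34,-.31,.30],rot([0,-1,0],[0,0,-1]),n=15)
```

```text
t 17.22 q [-0.165 -0.383  1.933  0.002  1.595 -0.165] tcp [ 0.4188 -0.0172  0.4186] gp [ 0.4183 -0.0168  0.2516] x [ 1.     0.001 -0.003] z [-0.003  0.003 -1.   ] F [ 0.7  0.5 -0.9] op 0.0005
--call 1
[-0.013, 0.049, -0.008] [0.0, 0.001, 0.21]
[-0.008, 0.05, -0.008] [0.0, 0.0, 0.209]
[-0.003, 0.05, -0.008] [0.0, 0.001, 0.21]
[0.002, 0.051, -0.009] [0.0, 0.001, 0.209]
[0.008, 0.05, -0.008] [0.0, 0.0, 0.21]
--call 2
[0.013, 0.049, -0.008] [0.0, 0.001, 0.209]
[0.018, 0.047, -0.008] [0.0, 0.0, 0.21]
[0.023, 0.045, -0.008] [0.0, 0.001, 0.209]
[0.027, 0.042, -0.008] [0.0, 0.001, 0.21]
[0.032, 0.04, -0.008] [0.0, 0.0, 0.21]
--call 3
[0.036, 0.035, -0.009] [0.001, 0.001, 0.209]
[0.039, 0.032, -0.008] [-0.0, 0.0, 0.21]
[0.042, 0.028, -0.008] [-0.0, 0.001, 0.209]
[0.045, 0.023, -0.008] [-0.0, 0.001, 0.21]
[0.047, 0.018, -0.008] [-0.0, 0.0, 0.209]
end TCP [ 0.3399 -0.31    0.467 ]
```

Request:
{"op": "arm_command", "data": {"motion": [{"slide":[-0.013,0.049,-0.008],"turn":[0,0,0.21]},{"slide":[-0.008,0.05,-0.008],"turn":[0,0,0.21]},{"slide":[-0.003,0.05,-0.008],"turn":[0,0,0.21]},{"slide":[0.002,0.05,-0.008],"turn":[0,0,0.21]},{"slide":[0.008,0.05,-0.008],"turn":[0,0,0.21]}], "gripper": 85}}

```text
t: 17.63
tool_pos: [0.3926, -0.1155, 0.4335]
orientation: [-3.031, 0.821, 0.004]
force: [-0.1, 0.0, -0.3]
opening: 0.0292
```

Request:
{"op": "arm_command", "data": {"motion": [{"slide":[0.013,0.049,-0.008],"turn":[0,0,0.21]},{"slide":[0.018,0.047,-0.008],"turn":[0,0,0.21]},{"slide":[0.023,0.045,-0.008],"turn":[0,0,0.21]},{"slide":[0.027,0.042,-0.008],"turn":[0,0,0.21]},{"slide":[0.032,0.04,-0.008],"turn":[0,0,0.21]}]}}

```text
t: 18.05
tool_pos: [0.3661, -0.2132, 0.4492]
orientation: [-2.714, 1.58, 0.005]
force: [0.3, -0.2, 0.1]
opening: 0.0623
```

Request:
{"op": "arm_command", "data": {"motion": [{"slide":[0.036,0.035,-0.008],"turn":[0,0,0.21]},{"slide":[0.039,0.032,-0.008],"turn":[0,0,0.21]},{"slide":[0.042,0.028,-0.008],"turn":[0,0,0.21]},{"slide":[0.045,0.023,-0.008],"turn":[0,0,0.21]},{"slide":[0.047,0.018,-0.008],"turn":[0,0,0.21]}]}}

```text
t: 18.47
tool_pos: [0.3397, -0.3106, 0.4649]
orientation: [2.212, -2.231, -0.005]
force: [0.6, 0.4, -0.1]
opening: 0.0796
```

Run:
```python
from plant import robot
from pour import *
import pickle
show(robot)
d={}
for n in ("wrist","top","side"):
    d[n]=robot.read_camera(n);cv2.imwrite(f"pics/{n}22.png",d[n]["pixels"])
pickle.dump(d,open("c22.pkl","wb"))
```

```text
t 18.47 q [-0.852 -0.27   1.762 -0.     1.653  0.727] tcp [ 0.3397 -0.3106  0.4649] gp [ 0.3393 -0.3102  0.2979] x [-0.009 -1.    -0.002] z [-0.002  0.002 -1.   ] F [ 0.6  0.4 -0.1] op 0.0796
```

View pics/wrist22.png

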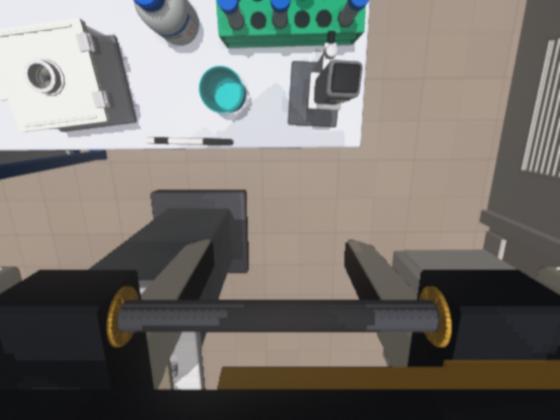

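View pics/top22.png

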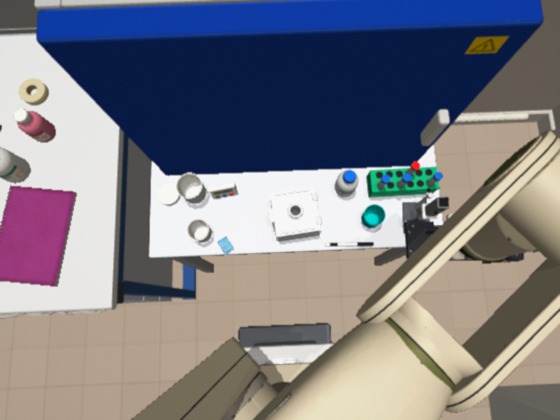

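View pics/side22.png

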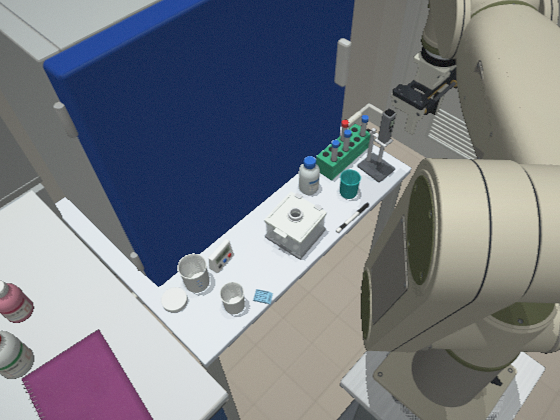

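Run:
```python
from h import *
import pickle
d=pickle.load(open("c22.pkl","rb"))
crop(d["wrist"],0,20,160,120,5,"pics/a1.png");crop(d["top"],260,180,70,60,10,"pics/a2.png");crop(d["side"],255,190,80,70,10,"pics/a3.png");crop(d["wrist"],280,30,100,110,6,"pics/a4.png")
```

```text
(no output)
```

View pics/a1.png

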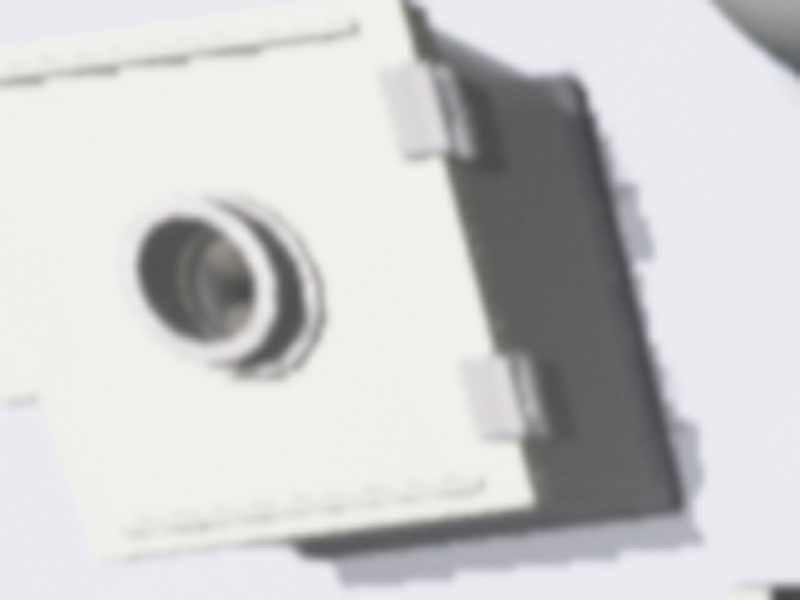

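View pics/a2.png

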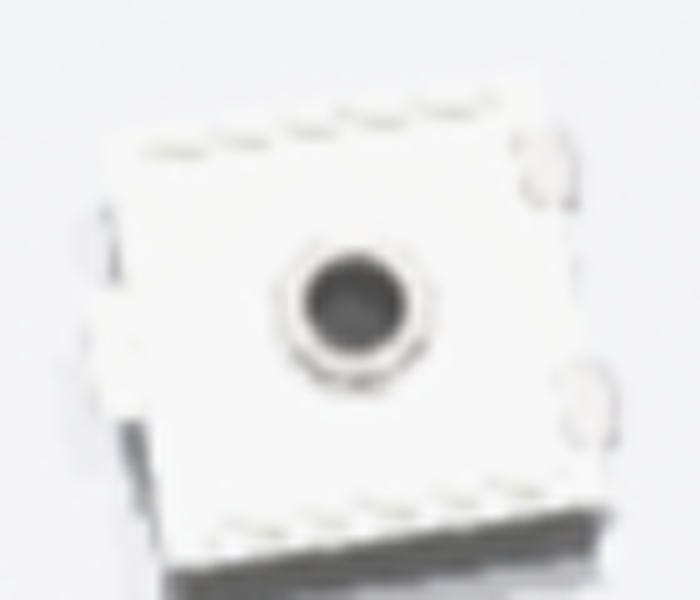

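View pics/a3.png

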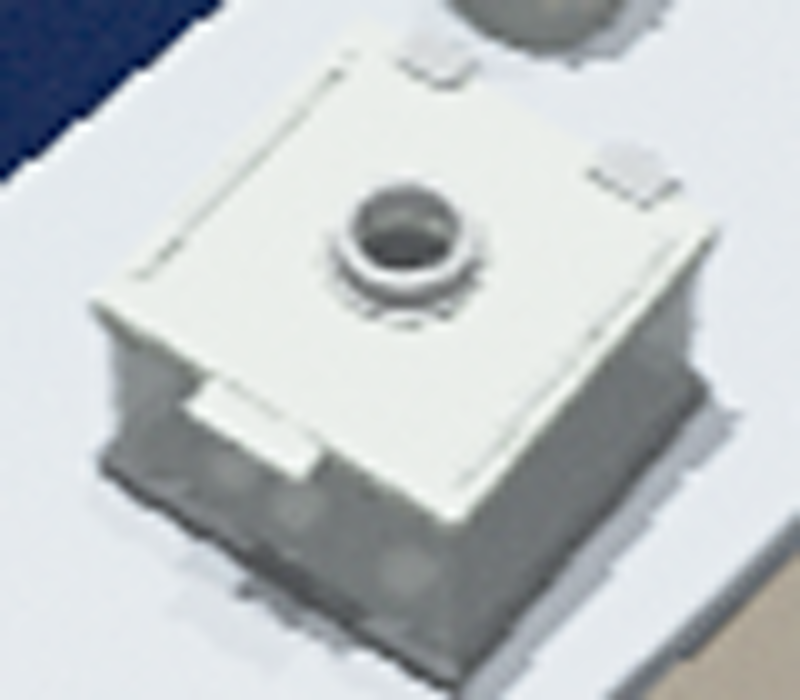

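View pics/a4.png

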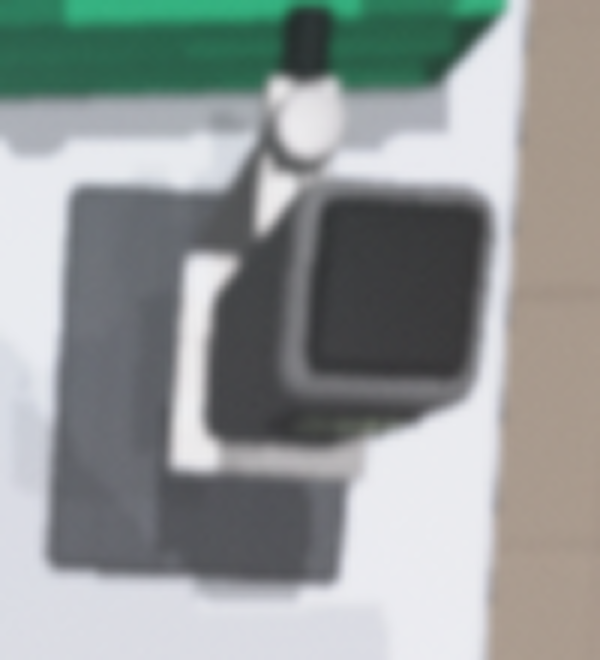

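Run:
```python
from h import *
import pickle
d=pickle.load(open("c22.pkl","rb"))
w,t,s=d["wrist"],d["top"],d["side"]
for c,p in ((w,(40.2,76)),(t,(295.5,210.3)),(s,(295.8,212.9))): print("port",onz(c,*p,.09).round(4))
A=lambda x,y:(280+x/6,30+y/6)
P=np.array([onz(w,*A(*p),.208)[:2] for p in ((303,184),(492,188),(474,397),(281,390))])
print(P.round(4),P.mean(0));e=(P[1]-P[0]+P[2]-P[3])/2;f=(P[0]-P[3]+P[1]-P[2])/2;print(e,f,np.arctan2(e[1],e[0])+np.pi/2,np.arctan2(f[1],f[0]))
P=np.array([onz(w,*A(*p),.211)[:2] for p in ((318,197),(480,200),(465,378),(303,371))])
print(P.mean(0));e=(P[1]-P[0]+P[2]-P[3])/2;f=(P[0]-P[3]+P[1]-P[2])/2;print(e,f,np.arctan2(e[1],e[0])+np.pi/2,np.arctan2(f[1],f[0]))
F=np.array([onz(w,*A(*p),.008)[:2] for p in ((72,187),(47,566),(335,582))]);print("foot",F.round(4))
crop(t,400,190,60,50,12,"pics/a5.png");crop(s,360,95,50,90,8,"pics/a6.png")
```

```text
port [ 0.4662 -0.048   0.09  ]
port [ 0.4671 -0.0476  0.09  ]
port [ 0.464  -0.0453  0.09  ]
[[ 0.4572 -0.3479]
 [ 0.4566 -0.3707]
 [ 0.433  -0.37  ]
 [ 0.434  -0.3461]] [ 0.4451952  -0.35869341]
[-0.00084085 -0.02332237] [ 0.02340968 -0.00121535] -0.03603779124379081 -0.05186990695058846
[ 0.44521112 -0.35855302]
[-0.00074232 -0.01951867] [ 0.01958644 -0.00076871] -0.03801274304498836 -0.0392269362769558
foot [[ 0.4933 -0.328 ]
 [ 0.4122 -0.3224]
 [ 0.408  -0.3901]]
```

View pics/a5.png

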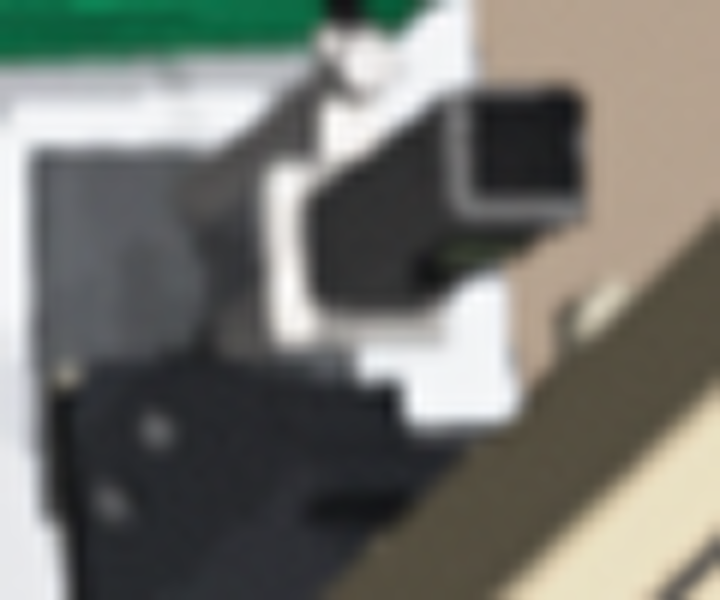

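View pics/a6.png

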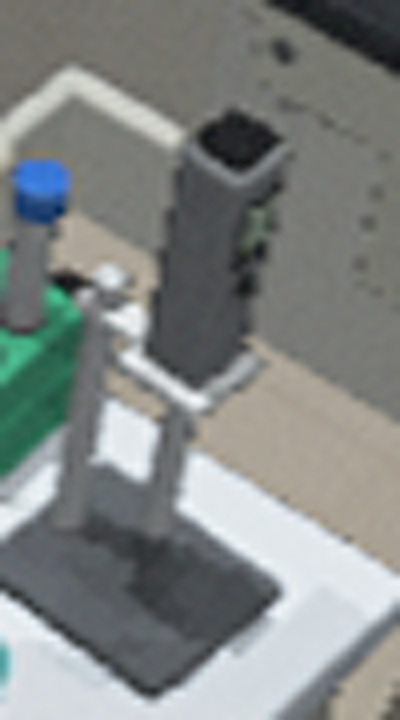

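Run:
```python
from plant import robot
from pour import *
Rg=rot([-.04,-1,0],[0,0,-1])
st=plan(robot,[.445,-.3585,.265],Rg,n=5)
st=plan(robot,[.445,-.3585,.168],Rg,n=5,st=st)
```

```text
--call 1
[0.024, -0.053, 0.016] [0.001, 0.001, 0.014]
[0.023, -0.053, 0.016] [0.001, 0.001, 0.014]
[0.023, -0.053, 0.017] [0.001, 0.001, 0.014]
[0.023, -0.053, 0.016] [0.001, 0.001, 0.014]
[0.022, -0.054, 0.016] [0.001, 0.001, 0.014]
end TCP [ 0.4452 -0.3585  0.4321]
--call 1
[0.0, 0.0, 0.049] [0.0, -0.0, 0.0]
[0.0, 0.0, 0.048] [0.0, -0.0, 0.0]
[0.0, 0.0, 0.049] [0.0, -0.0, 0.0]
[0.0, 0.0, 0.048] [0.0, -0.0, 0.0]
[0.0, 0.0, 0.049] [0.0, -0.0, 0.0]
end TCP [ 0.4452 -0.3585  0.3349]
```

Request:
{"op": "arm_command", "data": {"motion": [{"slide":[0.024,-0.053,0.016],"turn":[0.001,0.001,0.014]},{"slide":[0.023,-0.053,0.016],"turn":[0.001,0.001,0.014]},{"slide":[0.023,-0.053,0.016],"turn":[0.001,0.001,0.014]},{"slide":[0.023,-0.053,0.016],"turn":[0.001,0.001,0.014]},{"slide":[0.022,-0.054,0.016],"turn":[0.001,0.001,0.014]}]}}

```text
t: 19.03
tool_pos: [0.447, -0.3567, 0.4319]
orientation: [-2.182, 2.26, 0.0]
force: [-0.6, 0.4, 0.9]
opening: 0.0788
```

Run:
```python
from plant import robot
from pour import *
show(robot)
c=robot.read_camera("wrist");cv2.imwrite("pics/w23.png",c["pixels"])
plan(robot,[.445,-.3585,.168],rot([-.04,-1,0],[0,0,-1]),n=5)
```

```text
t 19.03 q [-0.763  0.045  1.53   0.     1.568  0.843] tcp [ 0.447  -0.3567  0.4319] gp [ 0.447  -0.3567  0.2649] x [-0.035 -0.999 -0.   ] z [-0.  0. -1.] F [-0.6  0.4  0.9] op 0.0788
--call 1
[0.001, 0.002, 0.047] [0.0, 0.001, 0.002]
[0.0, 0.002, 0.047] [0.001, 0.001, 0.001]
[0.001, 0.002, 0.047] [-0.0, 0.0, 0.002]
[0.001, 0.002, 0.047] [0.0, 0.001, 0.002]
[0.0, 0.002, 0.048] [0.001, 0.001, 0.002]
end TCP [ 0.4451 -0.3584  0.3348]
```

View pics/w23.png

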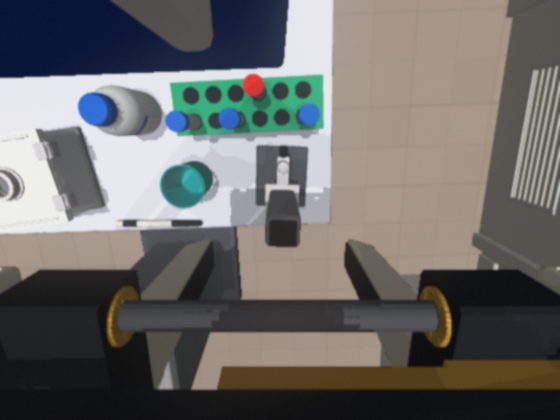

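Request:
{"op": "arm_command", "data": {"motion": [{"slide":[0.001,0.002,0.047],"turn":[0,0.001,0.002]},{"slide":[0,0.002,0.047],"turn":[0,0.001,0.002]},{"slide":[0.001,0.002,0.047],"turn":[0,0,0.002]},{"slide":[0.001,0.002,0.047],"turn":[0,0,0.002]},{"slide":[0,0.002,0.048],"turn":[0,0,0.002]}]}}

```text
t: 19.5
tool_pos: [0.4419, -0.3574, 0.3371]
orientation: [2.176, -2.265, 0.0]
force: [-0.2, -0.6, -1.2]
opening: 0.0789
```

Run:
```python
from plant import robot
from pour import *
show(robot)
c=robot.read_camera("wrist");crop(c,130,60,280,240,2.5,"pics/w24.png")
plan(robot,[.445,-.3585,.168],rot([-.04,-1,0],[0,0,-1]),n=5)
```

```text
t 19.5 q [-7.700e-01  8.600e-02  1.660e+00 -1.000e-03  1.395e+00  8.410e-01] tcp [ 0.4419 -0.3574  0.3371] gp [ 0.4419 -0.3575  0.1701] x [-0.04  -0.999  0.001] z [-0.    -0.001 -1.   ] F [-0.2 -0.6 -1.2] op 0.0789
--call 1
[0.001, -0.002, -0.001] [0.002, 0.001, -0.0]
[0.001, -0.002, -0.002] [0.002, 0.002, -0.0]
[0.001, -0.002, -0.001] [0.002, 0.001, -0.0]
[0.001, -0.003, -0.001] [0.002, 0.002, -0.001]
[0.0, -0.002, -0.002] [0.002, 0.001, 0.0]
end TCP [ 0.4452 -0.3583  0.3351]
```

View pics/w24.png

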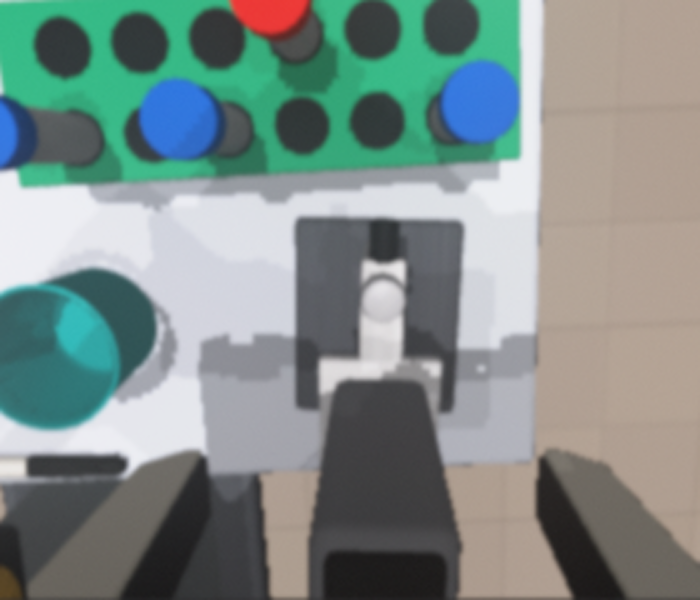

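Request:
{"op": "arm_command", "data": {"motion": [{"slide":[0.002,-0.007,0.003],"turn":[0.002,0.001,0]},{"slide":[0,0,0],"turn":[0,0,0]},{"slide":[0,0,0],"turn":[0,0,0]},{"slide":[0,0,0],"turn":[0,0,0]},{"slide":[0,0,0],"turn":[0,0,0]}]}}

```text
t: 19.97
tool_pos: [0.4447, -0.3596, 0.3382]
orientation: [2.173, -2.268, 0.006]
force: [-0.3, -0.5, -0.0]
opening: 0.0794
```

Run:
```python
from plant import robot
from pour import *
show(robot)
```

```text
t 19.97 q [-7.700e-01  9.300e-02  1.651e+00 -1.000e-03  1.394e+00  8.440e-01] tcp [ 0.4447 -0.3596  0.3382] gp [ 0.4451 -0.3601  0.1712] x [-0.043 -0.999  0.003] z [ 0.002 -0.003 -1.   ] F [-0.3 -0.5 -0. ] op 0.0794
```

Request:
{"op": "arm_command", "data": {"motion": [{"slide":[0,0,0],"turn":[0,0,0]},{"slide":[0,0,0],"turn":[0,0,0]},{"slide":[0,0,0],"turn":[0,0,0]},{"slide":[0,0,0],"turn":[0,0,0]},{"slide":[0,0,0],"turn":[0,0,0]}], "gripper": 15, "grip_force": 25}}

```text
t: 20.38
tool_pos: [0.4442, -0.3595, 0.3367]
orientation: [2.172, -2.269, 0.002]
force: [-0.4, 0.3, -0.5]
opening: 0.0503
```

Request:
{"op": "arm_command", "data": {"motion": [{"slide":[0,0,0],"turn":[0,0,0]},{"slide":[0,0,0],"turn":[0,0,0]},{"slide":[0,0,0],"turn":[0,0,0]},{"slide":[0,0,0],"turn":[0,0,0]},{"slide":[0,0,0],"turn":[0,0,0]}]}}

```text
t: 20.8
tool_pos: [0.4443, -0.3594, 0.3367]
orientation: [2.172, -2.269, 0.002]
force: [0.8, -0.8, -1.0]
opening: 0.0257
```

Run:
```python
from plant import robot
from pour import *
show(robot)
c=robot.read_camera("wrist");crop(c,130,60,280,240,2.5,"pics/w25.png")
```

```text
t 20.8 q [-7.700e-01  9.400e-02  1.652e+00 -1.000e-03  1.393e+00  8.450e-01] tcp [ 0.4443 -0.3594  0.3367] gp [ 0.4444 -0.3597  0.1697] x [-0.043 -0.999  0.001] z [ 0.001 -0.001 -1.   ] F [ 0.8 -0.8 -1. ] op 0.0257
```

View pics/w25.png

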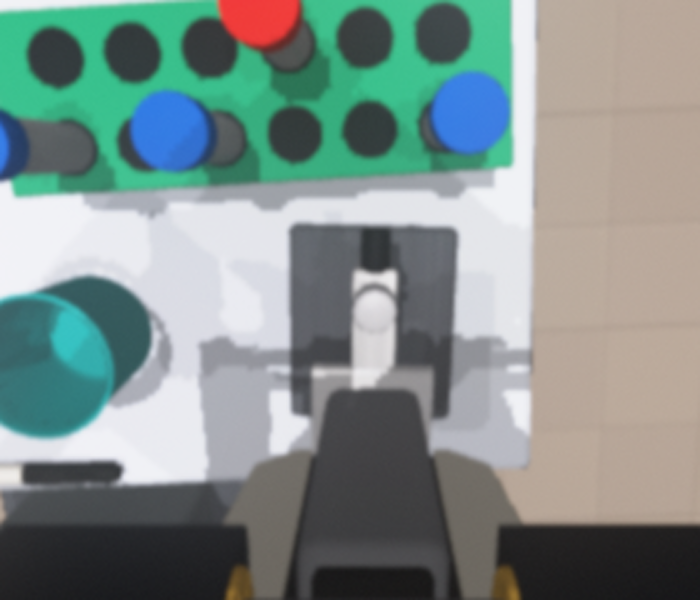

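Request:
{"op": "arm_command", "data": {"motion": [{"slide":[0,0,-0.02],"turn":[0,0,0]},{"slide":[0,0,-0.04],"turn":[0,0,0]},{"slide":[0,0,-0.05],"turn":[0,0,0]},{"slide":[0,0,-0.05],"turn":[0,0,0]},{"slide":[0,0,-0.05],"turn":[0,0,0]}]}}

```text
t: 21.27
tool_pos: [0.4441, -0.3592, 0.4219]
orientation: [2.172, -2.269, 0.002]
force: [0.4, -1.0, -1.3]
opening: 0.0265
```

Request:
{"op": "arm_command", "data": {"motion": [{"slide":[0,0,-0.05],"turn":[0,0,0]},{"slide":[0,0,-0.05],"turn":[0,0,0]},{"slide":[0,0,-0.04],"turn":[0,0,0]},{"slide":[0,0,-0.02],"turn":[0,0,0]},{"slide":[0,0,0],"turn":[0,0,0]}]}}

```text
t: 21.68
tool_pos: [0.4444, -0.3594, 0.4876]
orientation: [2.172, -2.269, 0.009]
force: [0.2, 0.7, -0.8]
opening: 0.0261
```

Run:
```python
from plant import robot
from pour import *
import pickle
show(robot)
d={}
for n in ("wrist","top","side"):
    d[n]=robot.read_camera(n);cv2.imwrite(f"pics/{n}26.png",d[n]["pixels"])
pickle.dump(d,open("c26.pkl","wb"))
crop(d["wrist"],130,160,280,200,2.8,"pics/w26.png")
crop(d["side"],340,30,120,150,4,"pics/s26.png")
crop(d["top"],390,150,120,100,6,"pics/t26.png")
```

```text
t 21.68 q [-7.700e-01  3.100e-02  1.444e+00 -1.000e-03  1.662e+00  8.450e-01] tcp [ 0.4444 -0.3594  0.4876] gp [ 0.445  -0.3601  0.3206] x [-0.043 -0.999  0.004] z [ 0.004 -0.004 -1.   ] F [ 0.2  0.7 -0.8] op 0.0261
```

View pics/s26.png

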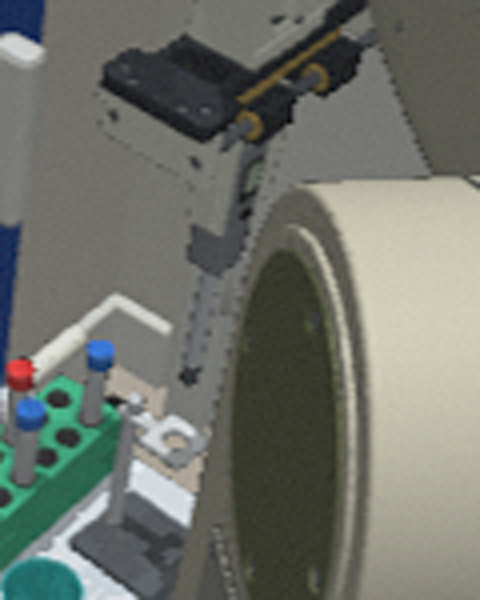

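View pics/w26.png

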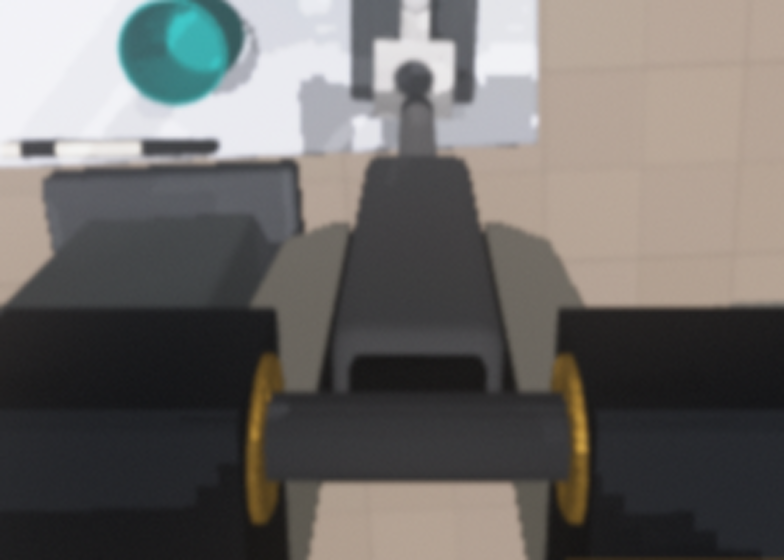

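View pics/t26.png

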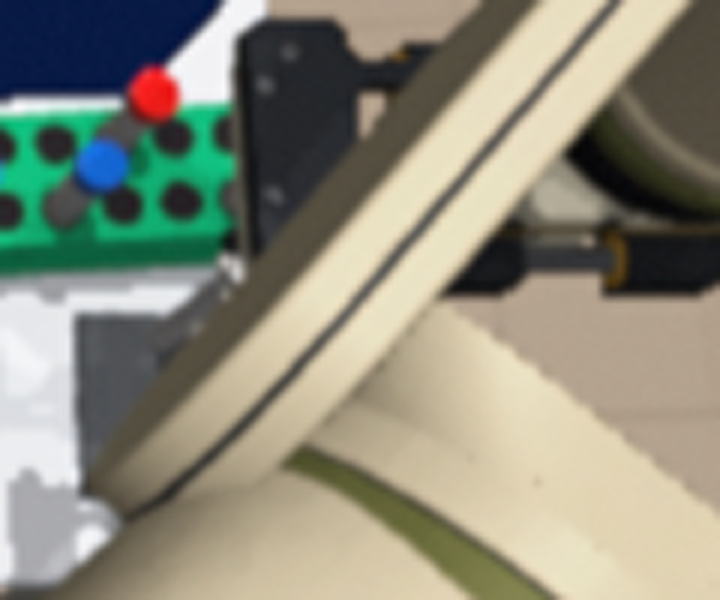

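Run:
```python
from plant import robot
from pour import *
import pickle
d=pickle.load(open("c26.pkl","rb"))
w=d["wrist"];crop(w,230,160,100,80,8,"pics/w26b.png")
s=robot.read_state();Q=R.from_rotvec(s["orientation"]).as_matrix();p=s["tool_pos"]
for u,v in ((277.5,188.6),(277.5,186)):
    o,dd=ray(w,u,v);a=Q.T@(o-p);b=Q.T@dd;k=(.3167-a[2])/b[2];print((a+k*b).round(4))
o,_=ray(w,0,0);print("cam in tool",(Q.T@(o-p)).round(4))
# expected tip projected
print(proj(w,p+Q@[0,0,.3167]), proj(w,p+Q@[0.006,0,.3167]),proj(w,p+Q@[0,-.006,.3167]))
```

```text
[-3.000e-04 -1.220e-02  3.167e-01]
[-3.000e-04 -1.490e-02  3.167e-01]
cam in tool [ 0.0001 -0.0753  0.0162]
[277.75664428 200.10361608] [283.53251687 200.10028625] [277.75235296 194.46933392]
```

View pics/w26b.png

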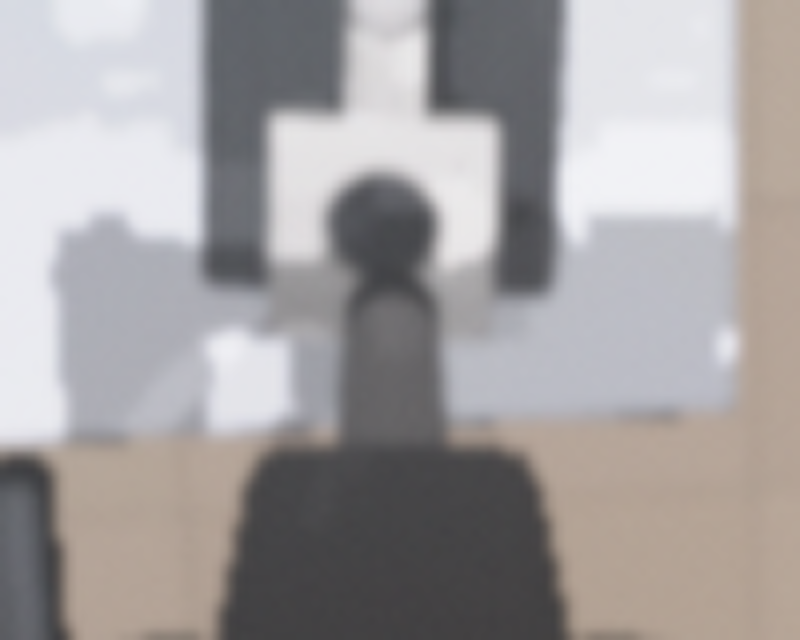

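Run:
```python
from plant import robot
from pour import *
Rg=rot([-.04,-1,0],[0,0,-1])
plan(robot,[.4657,-.047,.30],Rg,n=15)
```

```text
--call 1
[-0.052, -0.001, 0.003] [0.0, -0.0, -0.0]
[-0.052, -0.002, 0.002] [0.0, -0.0, -0.001]
[-0.052, -0.001, 0.003] [0.0, -0.0, -0.0]
[-0.053, -0.001, 0.003] [0.0, -0.0, -0.001]
[-0.052, -0.002, 0.003] [0.0, -0.0, -0.0]
--call 2
[-0.052, -0.001, 0.002] [0.001, -0.0, -0.001]
[-0.052, -0.002, 0.003] [-0.0, -0.0, -0.0]
[-0.052, -0.001, 0.003] [-0.0, -0.0, -0.001]
[-0.052, -0.001, 0.002] [-0.0, -0.0, -0.0]
[-0.052, -0.002, 0.003] [-0.0, -0.0, -0.001]
--call 3
[-0.052, -0.001, 0.003] [0.0, -0.0, -0.0]
[-0.053, -0.002, 0.003] [0.0, -0.0, -0.001]
[-0.052, -0.001, 0.002] [0.0, -0.0, -0.0]
[-0.052, -0.002, 0.003] [0.0, -0.0, -0.001]
[-0.052, -0.001, 0.003] [0.0, -0.001, -0.0]
end TCP [ 0.4656 -0.0469  0.4669]
```

Request:
{"op": "arm_command", "data": {"motion": [{"slide":[-0.03,-0.001,0.003],"turn":[0,0,0]},{"slide":[-0.052,-0.001,0.003],"turn":[0,0,0]},{"slide":[-0.052,-0.001,0.003],"turn":[0,0,0]},{"slide":[-0.052,-0.001,0.003],"turn":[0,0,0]},{"slide":[-0.052,-0.002,0.003],"turn":[0,0,0]}]}}

```text
t: 22.25
tool_pos: [0.4505, -0.2625, 0.4769]
orientation: [2.172, -2.269, -0.002]
force: [-0.3, 0.8, -0.7]
opening: 0.026
```

Request:
{"op": "arm_command", "data": {"motion": [{"slide":[-0.052,-0.001,0.003],"turn":[0,0,0]},{"slide":[-0.052,-0.001,0.003],"turn":[0,0,0]},{"slide":[-0.052,-0.001,0.003],"turn":[0,0,0]},{"slide":[-0.052,-0.001,0.003],"turn":[0,0,0]},{"slide":[-0.052,-0.002,0.003],"turn":[0,0,0]}]}}

```text
t: 22.67
tool_pos: [0.4572, -0.1586, 0.4709]
orientation: [2.172, -2.268, -0.001]
force: [0.3, -0.2, -1.5]
opening: 0.0259
```

Request:
{"op": "arm_command", "data": {"motion": [{"slide":[-0.052,-0.001,0.003],"turn":[0,0,0]},{"slide":[-0.052,-0.002,0.003],"turn":[0,0,0]},{"slide":[-0.052,-0.001,0.003],"turn":[0,0,0]},{"slide":[-0.04,-0.002,0.003],"turn":[0,0,0]},{"slide":[-0.02,-0.001,0],"turn":[0,0,0]}]}}

```text
t: 23.08
tool_pos: [0.4637, -0.0719, 0.466]
orientation: [2.174, -2.266, -0.002]
force: [0.4, 0.1, -1.7]
opening: 0.026
```

Run:
```python
from plant import robot
from pour import *
import pickle
show(robot)
d={}
for n in ("wrist","top","side"):
    d[n]=robot.read_camera(n);cv2.imwrite(f"pics/{n}27.png",d[n]["pixels"])
pickle.dump(d,open("c27.pkl","wb"))
plan(robot,[.4657,-.047,.285],rot([-.04,-1,0],[0,0,-1]),n=5)
```

```text
t 23.08 q [-2.630e-01 -2.460e-01  1.739e+00 -1.000e-03  1.649e+00  1.349e+00] tcp [ 0.4637 -0.0719  0.466 ] gp [ 0.4635 -0.0719  0.299 ] x [-0.042 -0.999  0.   ] z [-0.002 -0.    -1.   ] F [ 0.4  0.1 -1.7] op 0.026
--call 1
[-0.013, -0.0, 0.007] [0.0, -0.001, -0.001]
[-0.014, -0.001, 0.008] [0.0, -0.0, -0.001]
[-0.013, 0.0, 0.007] [0.0, -0.001, -0.0]
[-0.014, -0.0, 0.008] [0.001, -0.0, -0.001]
[-0.013, -0.001, 0.007] [-0.0, -0.001, -0.001]
end TCP [ 0.4659 -0.047   0.4521]
```

View pics/wrist27.png

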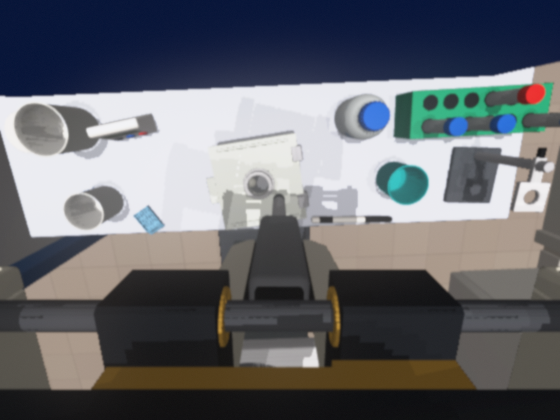

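View pics/top27.png

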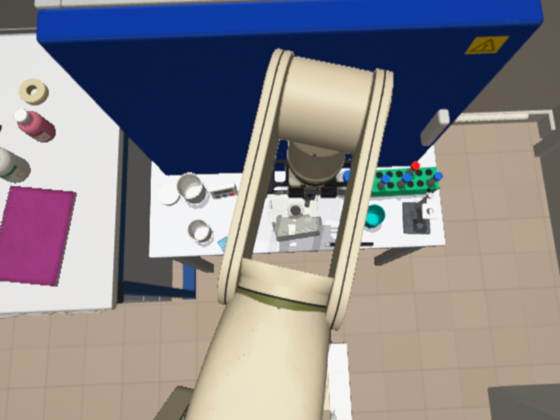

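View pics/side27.png

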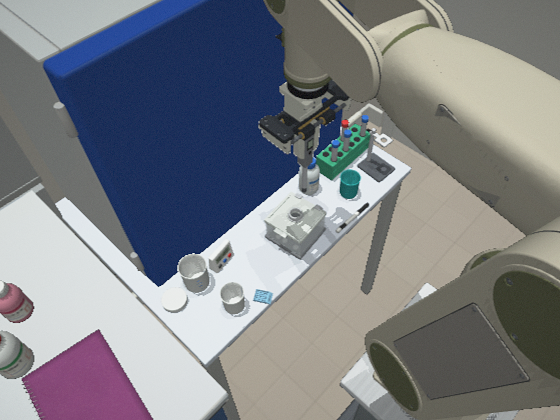

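Request:
{"op": "arm_command", "data": {"motion": [{"slide":[-0.014,0,0.008],"turn":[0,0,0]},{"slide":[-0.014,-0.001,0.008],"turn":[0,-0.001,-0.001]},{"slide":[-0.014,0,0.008],"turn":[0,-0.001,-0.001]},{"slide":[-0.013,-0.001,0.008],"turn":[0,-0.001,-0.001]},{"slide":[-0.012,-0.001,0.008],"turn":[0,0,0]}]}}

```text
t: 23.65
tool_pos: [0.4666, -0.0472, 0.4509]
orientation: [-2.174, 2.268, 0.0]
force: [-0.3, -0.7, -1.6]
opening: 0.026
```

Request:
{"op": "arm_command", "data": {"motion": [{"slide":[0,0,0.01],"turn":[0,0,0]},{"slide":[0,0,0.01],"turn":[0,0,0]},{"slide":[0,0,0],"turn":[0,0,0]},{"slide":[0,0,0],"turn":[0,0,0]},{"slide":[0,0,0],"turn":[0,0,0]}]}}

```text
t: 24.07
tool_pos: [0.4666, -0.0477, 0.4436]
orientation: [-2.174, 2.267, -0.001]
force: [0.5, 0.2, -1.3]
opening: 0.0263
```

Run:
```python
from plant import robot
from pour import *
import pickle
show(robot)
s=robot.read_state();Q=R.from_rotvec(s["orientation"]).as_matrix();p=s["tool_pos"]
d={}
for n in ("wrist","top","side"):
    d[n]=robot.read_camera(n)
pickle.dump(d,open("c28.pkl","wb"))
g=p+Q[:,2]*.3167
for n in d: print(n,"tip",proj(d[n],g).round(1),"port",proj(d[n],[.4657,-.047,.09]).round(1))
crop(d["wrist"],220,140,110,90,7,"pics/w28.png");crop(d["side"],250,130,100,130,6,"pics/s28.png");crop(d["top"],260,180,70,60,10,"pics/t28.png")
```

```text
t 24.07 q [-0.211 -0.244  1.778  0.     1.607  1.402] tcp [ 0.4666 -0.0477  0.4436] gp [ 0.4667 -0.0477  0.2766] x [-0.042 -0.999  0.   ] z [ 0.001 -0.    -1.   ] F [ 0.5  0.2 -1.3] op 0.0263
wrist tip [279.2 199.5] port [278.6 192.6]
top tip [295.8 207.1] port [295.3 210.9]
side tip [295.7 202.2] port [295.8 212.1]
```

View pics/w28.png

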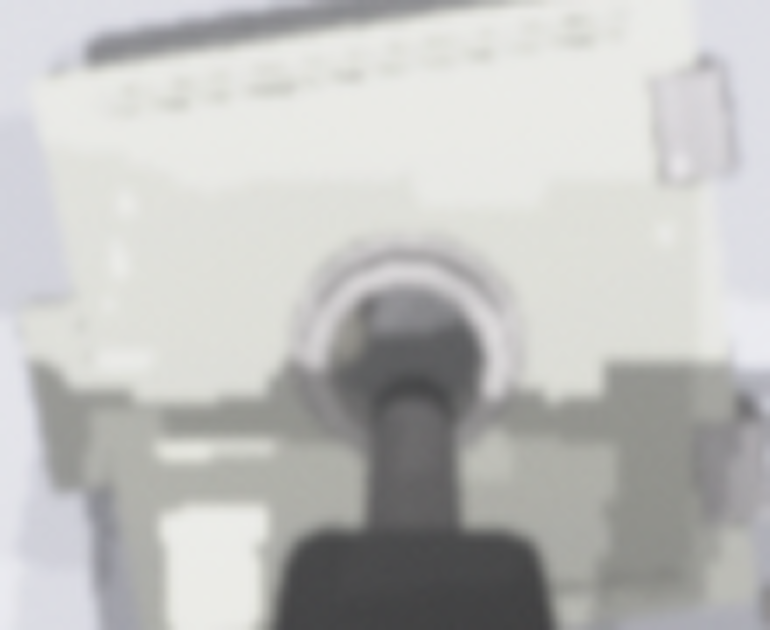

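View pics/s28.png

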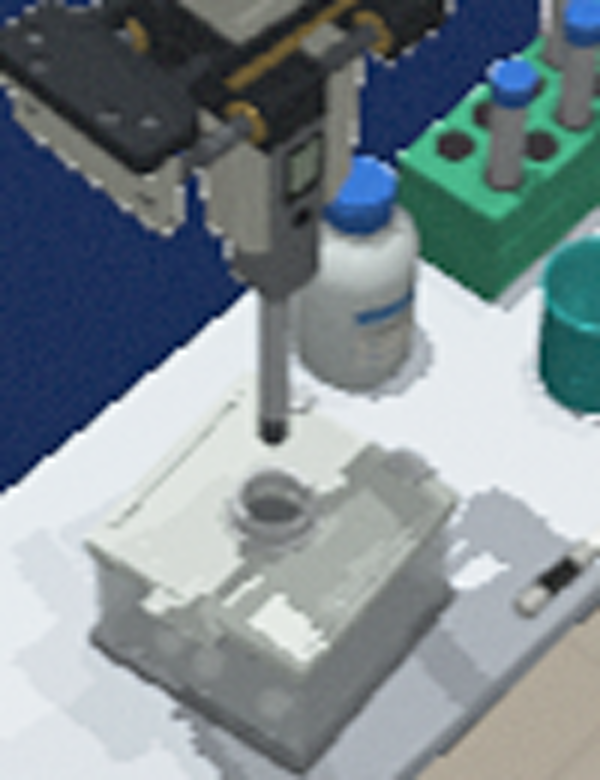

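View pics/t28.png

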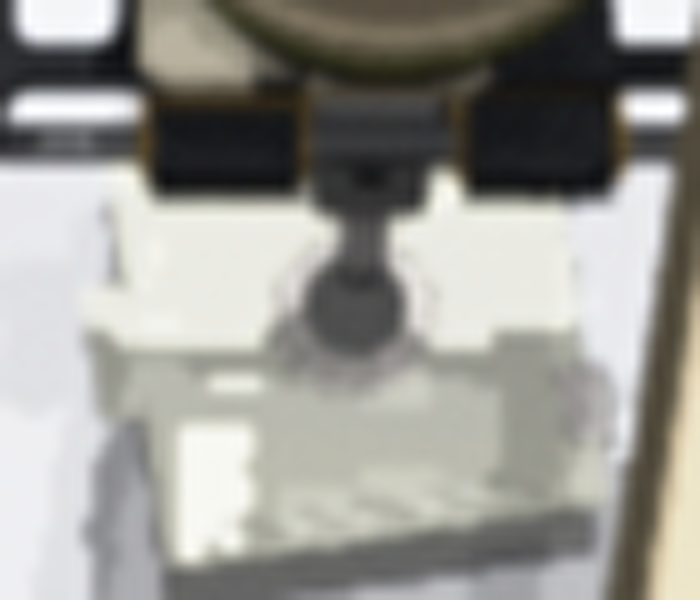

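Request:
{"op": "arm_command", "data": {"motion": [{"slide":[-0.001,0,0.015],"turn":[0,0,0]},{"slide":[-0.001,0,0.02],"turn":[0,0,0]},{"slide":[0,0,0.02],"turn":[0,0,0]},{"slide":[0,0,0.015],"turn":[0,0,0]},{"slide":[0,0,0],"turn":[0,0,0]}]}}

```text
t: 24.63
tool_pos: [0.4661, -0.0466, 0.4131]
orientation: [2.173, -2.266, -0.004]
force: [-1.0, 1.0, -1.0]
opening: 0.0259
```

Run:
```python
from plant import robot
from pour import *
import pickle
show(robot)
d={}
for n in ("wrist","side","top"):
    d[n]=robot.read_camera(n)
crop(d["wrist"],220,140,110,90,7,"pics/w29.png");crop(d["side"],250,150,90,100,7,"pics/s29.png");crop(d["top"],260,180,70,60,10,"pics/t29.png")
```

```text
t 24.63 q [-0.209 -0.235  1.826  0.     1.554  1.403] tcp [ 0.4661 -0.0466  0.4131] gp [ 0.4656 -0.0465  0.2461] x [-0.042 -0.999 -0.001] z [-0.003  0.001 -1.   ] F [-1.  1. -1.] op 0.0259
```

View pics/w29.png

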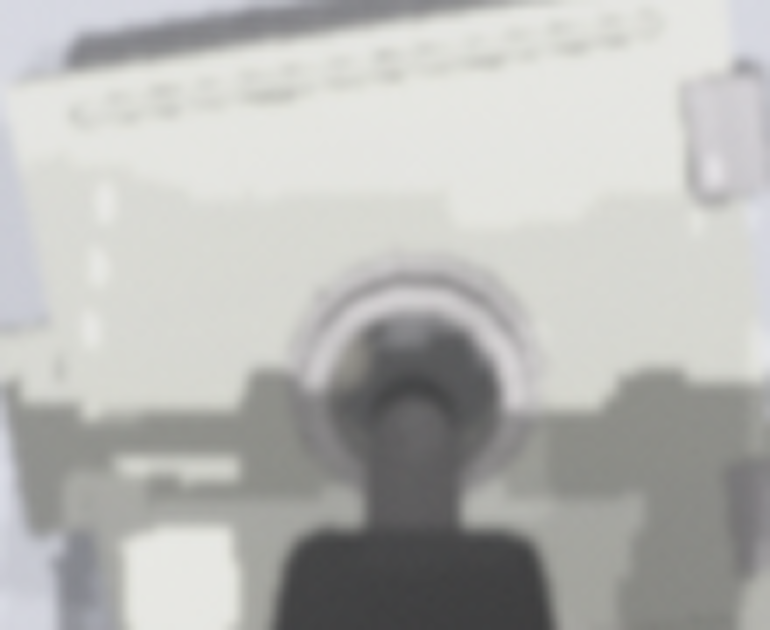

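View pics/s29.png

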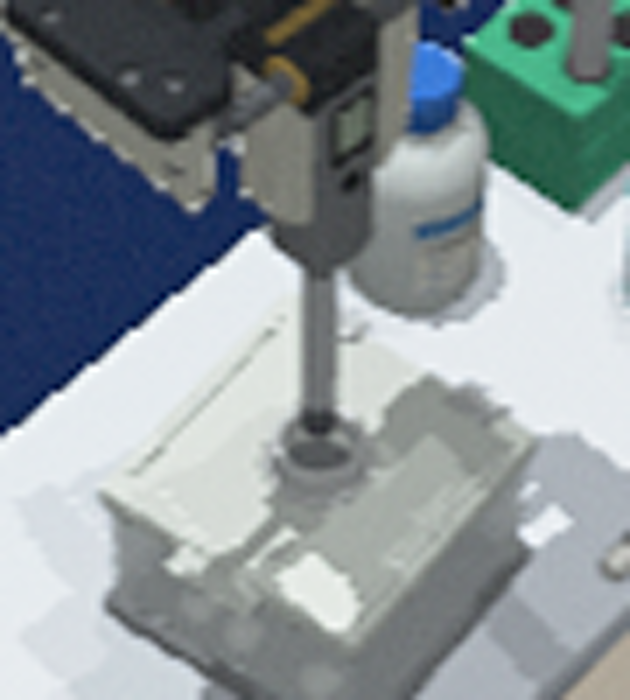

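View pics/t29.png

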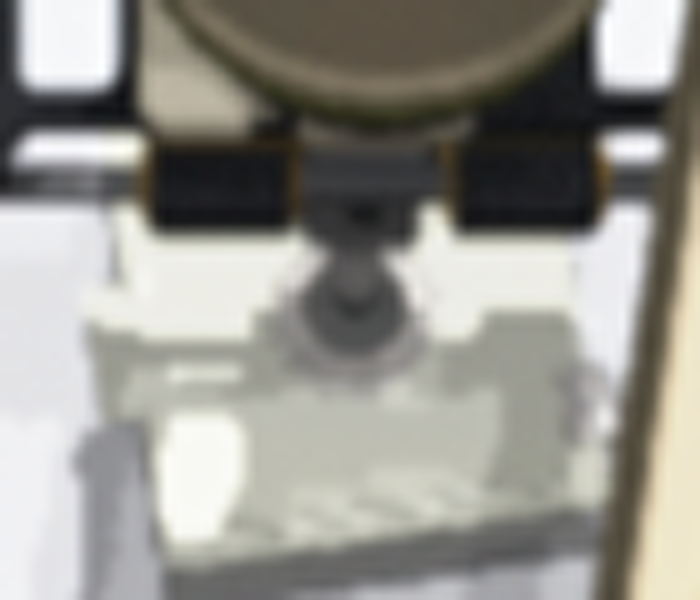

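Request:
{"op": "arm_command", "data": {"motion": [{"slide":[0,-0.001,0.015],"turn":[0,0,0]},{"slide":[0,0,0.015],"turn":[0,0,0]},{"slide":[0,0,0.015],"turn":[0,0,0]},{"slide":[0,0,0.015],"turn":[0,0,0]},{"slide":[0,0,0],"turn":[0,0,0]}]}}

```text
t: 25.2
tool_pos: [0.4666, -0.0466, 0.3895]
orientation: [2.174, -2.267, -0.003]
force: [-0.1, -0.1, -1.7]
opening: 0.0261
```

Run:
```python
from plant import robot
from pour import *
import pickle
show(robot)
d={}
for n in ("wrist","side","top"):
    d[n]=robot.read_camera(n)
pickle.dump(d,open("c30.pkl","wb"))
crop(d["wrist"],220,140,110,90,7,"pics/w30.png");crop(d["side"],250,150,90,100,7,"pics/s30.png");crop(d["top"],260,180,70,60,10,"pics/t30.png")
```

```text
t 25.2 q [-0.209 -0.223  1.859  0.     1.508  1.404] tcp [ 0.4666 -0.0466  0.3895] gp [ 0.4663 -0.0465  0.2225] x [-0.042 -0.999 -0.001] z [-0.002  0.001 -1.   ] F [-0.1 -0.1 -1.7] op 0.0261
```

View pics/w30.png

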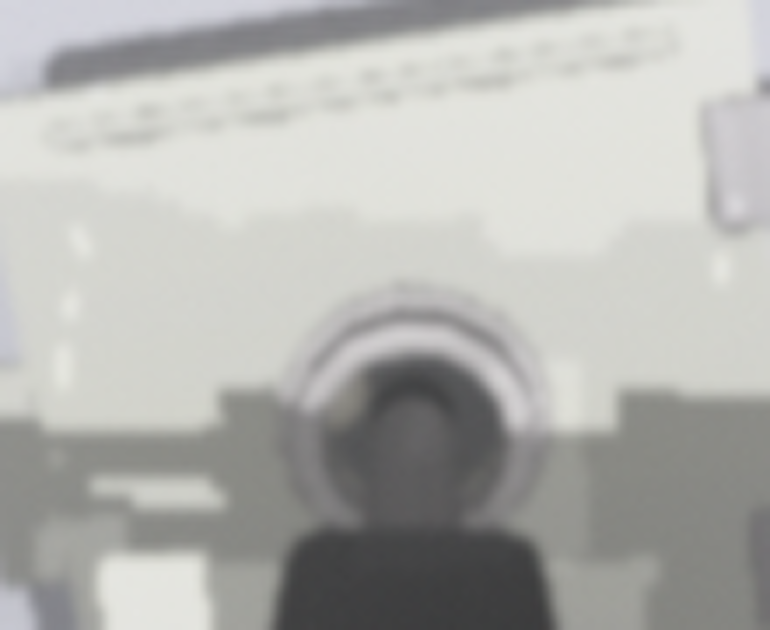

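View pics/s30.png

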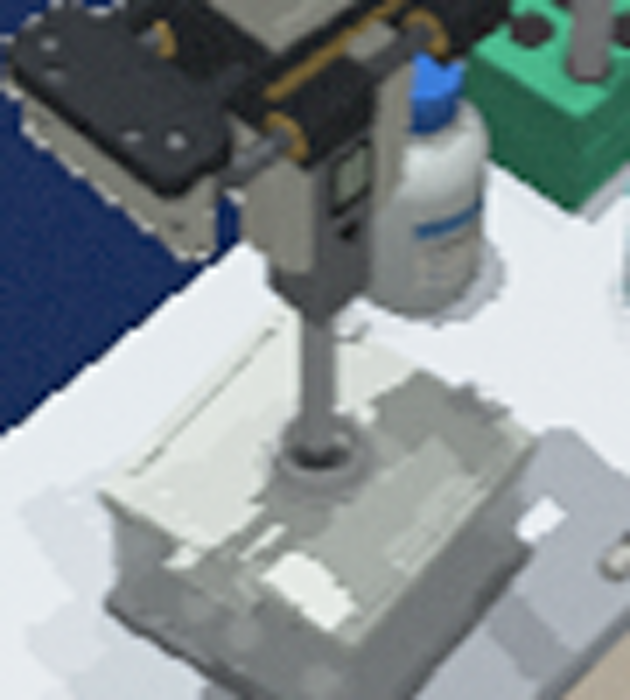

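View pics/t30.png

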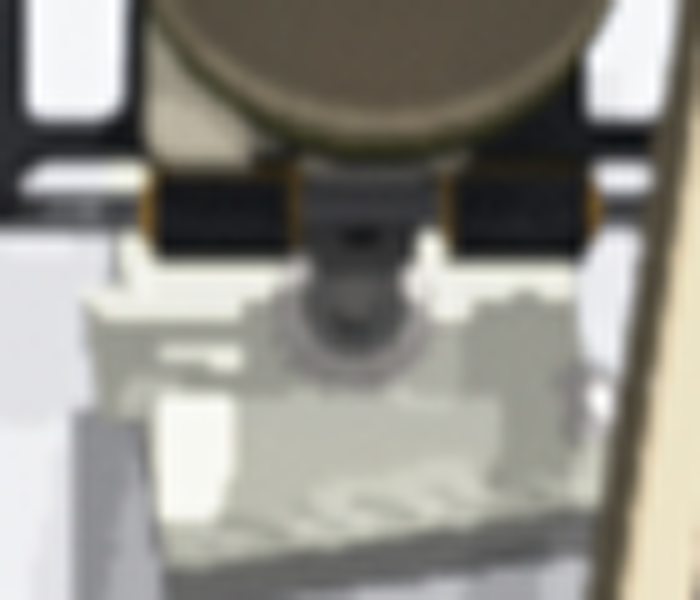

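Run:
```python
from plant import robot
from pour import *
import pickle
d=pickle.load(open("c30.pkl","rb"))
w=d["wrist"];s=robot.read_state();Q=R.from_rotvec(s["orientation"]).as_matrix();g=s["tool_pos"]+.167*Q[:,2]
ax=g+Q[:,2]*(g[2]-.09);print(ax,proj(w,ax),onz(w,279.3,202.4,.09),onz(w,279.3,201.5,.09))
print(onz(d["top"],295.4,210.6,.09))
```

```text
[ 0.46712183 -0.04670817  0.09000001] [279.39149573 202.70394454] [ 0.4674294 -0.0466323  0.09     ] [ 0.46832828 -0.04666947  0.09      ]
[ 0.46639914 -0.0473393   0.09      ]
```

Request:
{"op": "arm_command", "data": {"motion": [{"slide":[0,0,0.015],"turn":[0,0,0]},{"slide":[0,0,0.018],"turn":[0,0,0]},{"slide":[0,0,0.018],"turn":[0,0,0]},{"slide":[0,0,0.015],"turn":[0,0,0]},{"slide":[0,0,0],"turn":[0,0,0]}]}}

```text
t: 25.77
tool_pos: [0.4665, -0.0466, 0.363]
orientation: [2.174, -2.267, -0.003]
force: [-0.2, 0.2, -1.7]
opening: 0.0262
```

Request:
{"op": "arm_command", "data": {"motion": [{"slide":[0,0,0],"turn":[0,0,0]},{"slide":[0,0,0],"turn":[0,0,0]},{"slide":[0,0,0],"turn":[0,0,0]},{"slide":[0,0,0],"turn":[0,0,0]},{"slide":[0,0,0],"turn":[0,0,0]}]}}

```text
t: 26.18
tool_pos: [0.4672, -0.0468, 0.3655]
orientation: [-2.174, 2.267, -0.001]
force: [-0.0, -0.8, -1.3]
opening: 0.0257
```

Run:
```python
from plant import robot
from pour import *
import pickle
show(robot)
d={}
for n in ("wrist","side","top"):
    d[n]=robot.read_camera(n)
pickle.dump(d,open("c31.pkl","wb"))
w=d["wrist"];s=robot.read_state();Q=R.from_rotvec(s["orientation"]).as_matrix();g=s["tool_pos"]+.167*Q[:,2]
ax=g+Q[:,2]*(g[2]-.09);print("tip",(g+Q[:,2]*.1497).round(4),"axis@.09 px",proj(w,ax))
crop(d["wrist"],220,140,110,90,7,"pics/w31.png");crop(d["side"],250,150,90,100,7,"pics/s31.png");cv2.imwrite("pics/t31.png",d["top"]["pixels"])
```

```text
t 26.18 q [-0.209 -0.21   1.891  0.     1.459  1.404] tcp [ 0.4672 -0.0468  0.3655] gp [ 0.4674 -0.0468  0.1985] x [-0.042 -0.999  0.   ] z [ 0.001 -0.    -1.   ] F [-0.  -0.8 -1.3] op 0.0257
tip [ 0.4674 -0.0468  0.0486] axis@.09 px [279.19439089 211.02664522]
```

View pics/w31.png

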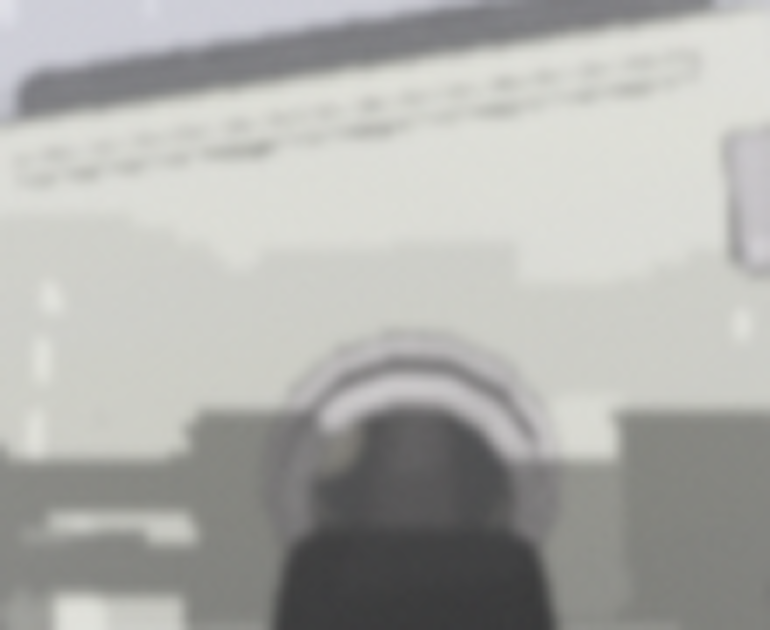

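View pics/s31.png

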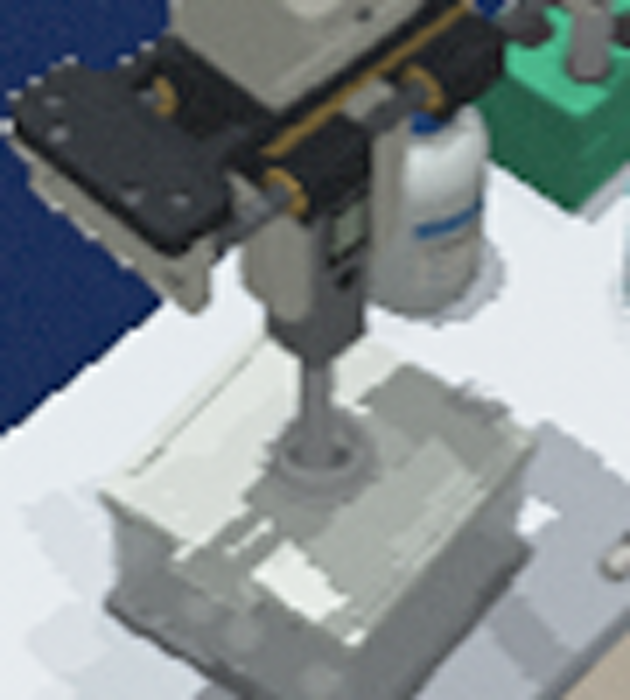

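View pics/t31.png

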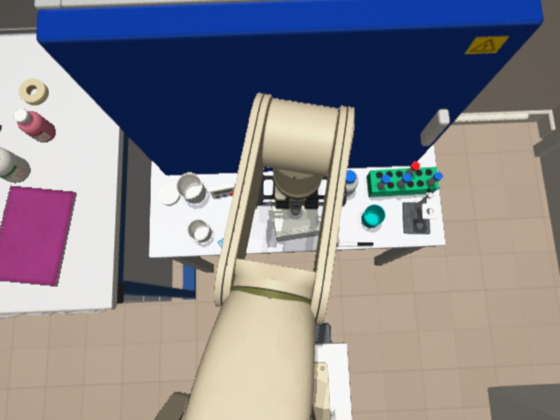

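Request:
{"op": "arm_command", "data": {"motion": [{"slide":[0.001,0.002,0.005],"turn":[0,0,0]},{"slide":[0,0,0.004],"turn":[0,0,0]},{"slide":[0,0,0],"turn":[0,0,0]},{"slide":[0,0,0],"turn":[0,0,0]},{"slide":[0,0,0],"turn":[0,0,0]}]}}

```text
t: 26.75
tool_pos: [0.4662, -0.0471, 0.3614]
orientation: [-2.174, 2.267, -0.0]
force: [-1.0, -0.3, -0.6]
opening: 0.0258
```

Request:
{"op": "arm_command", "data": {"motion": [{"slide":[0,0,0],"turn":[0,0,0]},{"slide":[0,0,0],"turn":[0,0,0]},{"slide":[0,0,0],"turn":[0,0,0]},{"slide":[0,0,0],"turn":[0,0,0]},{"slide":[0,0,0],"turn":[0,0,0]}]}}

```text
t: 27.17
tool_pos: [0.4662, -0.0471, 0.3615]
orientation: [-2.174, 2.267, -0.001]
force: [-0.0, -0.5, -1.2]
opening: 0.0258
```

Run:
```python
from plant import robot
from pour import *
show(robot)
s=robot.read_state();Q=R.from_rotvec(s["orientation"]).as_matrix();print("tip",(s["tool_pos"]+Q[:,2]*.3167).round(4))
d={n:robot.read_camera(n) for n in ("side","top")}
crop(d["side"],150,180,190,130,4,"pics/s32.png")
```

```text
t 27.17 q [-0.21  -0.209  1.898  0.     1.452  1.402] tcp [ 0.4662 -0.0471  0.3615] gp [ 0.4664 -0.0471  0.1945] x [-0.042 -0.999 -0.   ] z [ 0.001  0.    -1.   ] F [-0.  -0.5 -1.2] op 0.0258
tip [ 0.4665 -0.0471  0.0448]
```

View pics/s32.png

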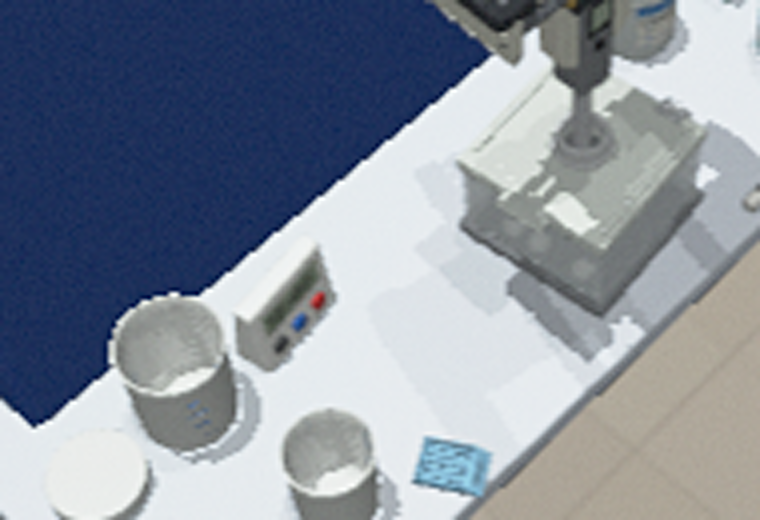

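Everything is in place: the beaker is upright, the lid shut, and the probe centred and still in the port. I'm handing it in.

```bash
python3 -c "
from plant import robot
print(robot.close_job())"
```

```text
the job is handed in; nothing more can be done
None
```

I completed the whole task and handed it in at about 27 s of the 72 s; no verdict was reported.

- **Balls and beaker:** All five balls were seen in the box from the top and wrist cameras. The emptied beaker stands upright on the table where it was picked up.
- **Lid:** I pushed it over with closed fingers and pressed it down until the force sensor read about 17 N upwards. The cameras show it closed, but I did not measure its angle.
- **Probe:** It is held vertical within about 0.1° by the tool reading, with the fingers stopped at 25.8 mm on the 26 mm handle. From the arm pose, the tip is at (0.4665, -0.0471, 0.0448), about 3 mm above the box middle. The port was measured at about (0.466, -0.047).
- **Contact:** No probe contact showed in the force readings. The wrist force stayed below about 2 N throughout the insertion.
- **Where checks disagreed:** Just above the port, the wrist view put the tip about 2–4 mm too near the robot, while the top view put it about 3 mm too far. The side view showed it nearly centred. Once the stem was in the port, the wrist view agreed to within about 1 mm. The side view still showed about 1.3 mm, so I shifted it by about that much.
- **Other objects:** None of the other things looked moved in the last pictures.

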